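# Set a board on finishing risers

### The arm

A 6-joint arm with a two-finger parallel gripper is mounted at the origin on the work surface. World frame = base frame: x ahead of the robot, y to its left, z up, the work surface at z = 0. Lengths are in m, angles in rad, forces in N, time in s.
With the tool pointing down it reaches from about 0.375 to 0.925 m from the base axis. Payload 5.7 kg.
Tool frame: the origin (TCP) lies midway between the tips of the shut fingers; the grasp point (between the pads) lies 19 mm behind it; x points along the fingers, y is the direction in which the jaws open and shut, and the axes are right-handed (so a half turn about x gives the same grasp; the last joint's range is limited). The gripper opens to 85 mm and grips with 20 to 120 N. Pads are 22 mm wide; open, the fingers measure 114 mm over their backs; the gripper's body (76 mm by 85 mm) begins 54 mm behind the grasp point. The pads swing forward as they close: fully open they stand 13 mm farther back than shut.
Start: joints at [-1.366, 0.359, 1.51, -0, 1.272, -0.115], TCP at [0.189, -0.57, 0.231] pointing down, gripper open.
Joint ranges: [-2.97, 2.97], [-1.01, 2.36], [0.21, 2.38], [-0.96, 4.11], [0.2, 2.71], [-2.98, 2.98]. Speed limits (rad/s): [2.39, 2.39, 3.14, 3.14, 3.14, 3.14].

### API

Orientations are given as [roll, pitch, yaw] about the fixed x, y, z axes, in that order (R = Rz(yaw) Ry(pitch) Rx(roll)).
In Python, from workcell import ctrl gives the robot as it stands.
- The arm moves only by the tool jog_arm, never from a script. Its argument "rows" is a list of rows, each an object with "gripper": the opening, from 0 (shut) to 1 (fully open); "travel": the shift along the tool's x, y, z in cm, a list of three; "spin": the turn about the tool's x in rad. A call has 1 to 12 rows; each row shifts and turns the commanded pose from where the row before left it, along the tool's axes as they then stand; what a row does not reach is not made up. A row lasts 1/8 s, in which the tool goes at most 62.5 mm and 10.7 degrees, less where a joint would pass 70% of its speed; a pose out of reach is approached as far as the arm can. A call with a gripper value outside its range is refused whole. The fingers move at their own pace and stop on an object; "squeeze" is the grip in N (left out, the last holds). Time passes only in rows, so rows that do not move let the fingers close. It gives the time, the measured TCP pose, the force and the opening at its end, in the units of the state.
- ctrl.sense(): the state, without advancing time (a new reading comes with each control period).
- ctrl.camera(name): name is "side" or "top"; returns (picture, depth): 480x640x3 uint8, red, green, blue; 480x640 float32, m along the optical axis (not along the pixel's ray), 0 where there is no reading.
- ctrl.camera_info(name): a dict with "vfov" (degrees; the focal length in pixels is half the picture's height over the tangent of half this angle, whatever the lens; pixels are square), "cx", "cy" (the principal point, pixels), "k1" (the pictures are not rectified: a ray, as slopes to the right and down, at radius r is drawn at 1 + k1 r^2 times it, then the intrinsics apply), "rvec" (rotation vector, rad) and "tvec" (3), from world to camera coordinates, as OpenCV has them. Camera axes: x right, y down, z forward; pixel columns grow to the right and rows downward; lengths in m; the calibration is good to about 2 mm. A picture is of the moment at which its call begins. camera_info takes no time and is no camera call.
- ctrl.job_done(): hands the job in, once; it reports no verdict.
Trained networks look in the newest picture that a camera, given by its name, has taken for a name from the list of things; names that differ only in an ending like _2 or _b are one class to them, and where a whole thing is asked for, a point or a joint stands for the part that bears it (a point fixed in the world has none). Each returns a list of dicts, best first, with "conf" (0 to 1); they miss things now and then, are a little off and sometimes report something else, mostly with a low value. They report only what shows in the picture. A call takes as long as a camera call. They do not tell look-alikes from the thing itself.
- ctrl.masks_of(label, camera): "pixels" (480x640 bool, what is visible of it) and "box" ([left, top, right, bottom] in pixels, round what is visible of it).
- ctrl.mark_of(label, camera): "location" ([row, column] in pixels: a listed point, or the origin of a listed thing).
The state is a dict: "clock": time; "joints": joint angles; "dq": joint speeds; "tau": joint torques, N m; "tcp_pos": TCP position; "tcp_rot": TCP orientation; "wrist_force": force on the tool from outside, world axes, zero at the start; "moment": the same for the moment, N m; "finger_gap": opening from 0.0 (shut) to 1.0 (fully open).
Only numpy, scipy, OpenCV 4.12 (cv2) and the standard library are available. Lean on these libraries where they do the work, as an engineer would, in place of code of your own. Each camera call takes 0.05 s, during which the arm holds its last target.

### The job

Get the sanded board up off the bench, ready for finishing. Take from the sloped bin the riser that is as tall as the one screwed to the finishing panel, stand it on its foot inside the outline marked on the panel, and let go of it; then lay the board flat across both risers, centred and square to them, and let go. Leave the other two risers in their compartments.

Things in the scene. Friction and masses are not known exactly. Their poses are not given: they have to be found in the camera images.
- panel: Finishing panel, fixed plywood slab 130 (x) x 250 (y) x 12 mm lying on the bench; its position and yaw vary. Origin at the centre of its underside, z up. A dark wooden riser is screwed on it at y = -75 mm: same inverted-T shape as riser_mid, blade along the panel's x, its top edge 60 mm above the panel (72 mm above the bench).
- mark (a point): Centre of the black rectangular outline on the panel's upper face, 100 (x) x 54 (y) mm, where the loose riser stands; at panel x = 0, y = +75 mm, 12 mm above the bench. Axes as the panel's. The riser's blade must run along x, parallel to the fixed riser.
- fixed_top (a point): Middle of the top edge of the riser screwed to the panel, 72 mm above the bench.
- bin: Fixed plywood parts bin, tray 140 x 250 mm with three compartments side by side along its y (centres 81 mm apart, walls and dividers 6 mm thick, rising 20 mm above the tray floor). The floor slopes by 0.26 rad (15 degrees), rising along the bin's +x, away from the robot. Origin on the bench under the tray's middle, z up; the bin's yaw varies.
- riser_mid: The wanted loose riser, dark wood, 60 mm tall overall, 70 g: an inverted T, foot 90 (x) x 44 (y) x 12 mm, on it an upright blade 90 mm long (x), 12 mm thick (y), up to the top. Origin at the centre of the foot's underside, z up through the blade. It starts in any one of the bin's compartments, lying foot down on the sloped floor (so its z leans 0.26 rad back towards the robot), blade along the slope. Half a turn makes no difference.
- riser_low: Same shape but 40 mm tall; in another compartment, to be left there. Origin at the centre of the foot's underside.
- riser_tall: Same shape but 80 mm tall; in another compartment, to be left there. Origin at the centre of the foot's underside.
- board: The sanded pine board, 240 (x) x 50 (y) x 20 (z) mm, about 125 g, lying flat on the bench to the robot's right. Origin at the centre of its underside, x along its length. It is the only loose piece of wood 240 mm long.
Not all that is in view belongs to the job. What is shaped like the riser_mid but red is not meant. Leave any red look-alike of the board alone.

How it is judged:
By the outcome, as a careful person would: the job done as asked, in the order asked, and still so for the second after the job is handed in, with the robot touching nothing.
It also fails if it takes over 58 s, if anything falls off the work surface, if the arm or the gripper's body presses on something with over 40 N, if the wrist force passes 120 N, or if a joint passes its speed limit or range.

## Working session

There is one attempt and no reset: what is moved stays moved. The work goes in short steps, Python scripts to look and compute and a tool call to move; the robot and the scene stay as the last step left them, time stands still between calls to the robot, and variables do not carry over. Pictures are saved under pics/ and viewed, and the job is handed in when it is done.

Besides the shell and the picture viewer there is one more tool, called after "Call:" by a JSON object that holds its "fn" and its "kwargs", one argument or row to a line. jog_arm: Moves the arm, as the interface text tells. Its arguments: {"type":"object","properties":{"rows":{"type":"array","items":{"type":"object","properties":{"gripper":{"type":"number"},"travel":{"type":"array","items":{"type":"number"}},"spin":{"type":"number"}}}},"squeeze":{"type":"number"}},"required":["rows"]}

```bash
mkdir -p pics; ls
python3 - <<'E'
from workcell import ctrl
import cv2,numpy as np
print(ctrl.sense())
for n in("side","top"):
    p,d=ctrl.camera(n); np.savez(f'/tmp/{n}.npz',p=p,d=d)
    cv2.imwrite(f'pics/{n}0.png',p[:,:,::-1]); print(ctrl.camera_info(n))
    for l in ("panel","mark","fixed_top","bin","riser_mid","riser_low","riser_tall","board"):
        if n=="side" and l in("bin","panel"): continue
        print(n,l,[(np.round(m["location"],1).tolist(),round(m["conf"],2)) for m in ctrl.mark_of(l,n)])
E
```

```text
pics
{'clock': 0.0, 'joints': array([-1.36609850e+00,  3.59487914e-01,  1.51142570e+00, -1.13135334e-05,
        1.27248959e+00, -1.15129785e-01]), 'dq': array([ 0.0003327 , -0.0013429 ,  0.00106258,  0.00079486,  0.00110505,
        0.00073725]), 'tau': array([ 1.29934026e-03, -5.27610183e+01, -2.78622723e+01, -2.90385824e-04,
        1.32705190e-02,  1.77196131e-05]), 'tcp_pos': array([ 0.18847639, -0.56892187,  0.23046632]), 'tcp_rot': array([-1.6799568 ,  1.56898575,  1.78146681]), 'wrist_force': array([ 0.46687726, -0.00365746, -0.63433272]), 'moment': array([-0.00048781,  0.02058409, -0.02296579]), 'finger_gap': 0.9999127976397157}
{'vfov': 55.85306645085346, 'cx': 320.01836222877307, 'cy': 242.86215516529683, 'k1': 0.03194290746298891, 'rvec': array([ 2.35778725, -0.1409714 ,  0.04363611]), 'tvec': array([-0.45562337,  0.09972517,  0.88477711])}
side mark [([248.1, 366.5], 0.65)]
side fixed_top [([279.6, 412.8], 0.91)]
side riser_mid [([157.9, 390.5], 0.82), ([199.4, 332.9], 0.56), ([183.9, 308.4], 0.35)]
side riser_low [([183.0, 306.7], 0.87)]
side riser_tall [([167.0, 283.2], 0.74), ([187.0, 315.9], 0.45)]
side board [([423.4, 175.1], 0.67)]
{'vfov': 44.66514650170203, 'cx': 328.6942016874334, 'cy': 247.61877163553365, 'k1': -0.19407848253000004, 'rvec': array([ 2.17084961, -2.18161826,  0.08304413]), 'tvec': array([0.02980536, 0.42755803, 1.44981457])}
top panel [([228.2, 466.5], 0.59)]
top mark [([193.3, 322.2], 0.68), ([165.1, 379.4], 0.47)]
top fixed_top [([166.4, 377.0], 0.88)]
top bin [([231.6, 234.9], 0.83)]
top riser_mid [([212.9, 263.5], 0.85)]
top riser_low [([233.7, 236.2], 0.79), ([212.6, 260.3], 0.59)]
top riser_tall [([251.0, 209.9], 0.91)]
top board [([232.0, 232.5], 0.74), ([216.0, 262.0], 0.64), ([227.6, 466.5], 0.61)]
```

View pics/side0.png

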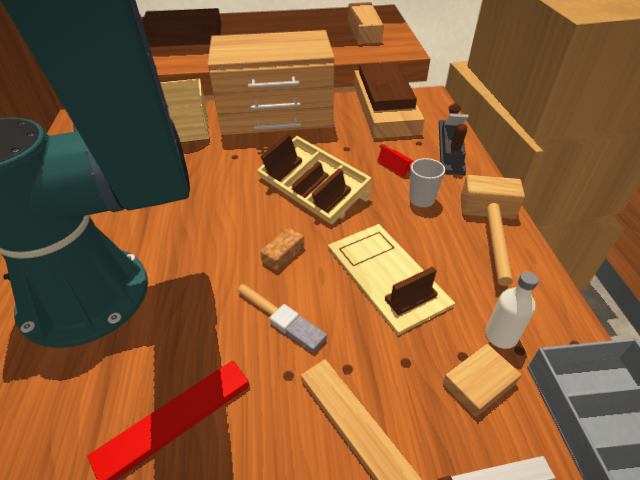

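View pics/top0.png

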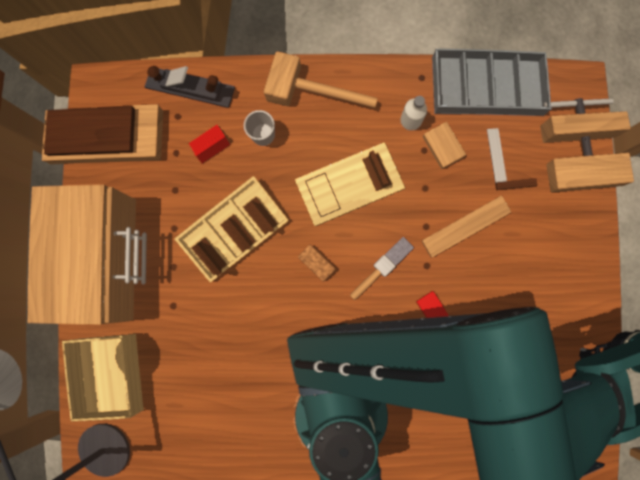

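The side view shows the bin at about (315,178), the panel at (390,278), the board at (360,425), and two red look-alikes: a long board at (170,420) and a small riser at (395,160). The top view shows the bin at (232,230), the panel at (350,184) and the board at (466,228). Next I'll build a world point cloud.

```bash
cat > h.py <<'E'
import numpy as np,cv2
from workcell import ctrl
def cam(n):
    i=ctrl.camera_info(n); f=240/np.tan(np.radians(i["vfov"])/2)
    K=np.array([[f,0,i["cx"]],[0,f,i["cy"]],[0,0,1.]]); D=np.array([i["k1"],0,0,0,0])
    return K,D,cv2.Rodrigues(i["rvec"])[0],i["tvec"],i["rvec"]
def rays(n,uv):
    K,D,R,t,_=cam(n)
    q=cv2.undistortPoints(np.asarray(uv,float).reshape(-1,1,2),K,D)[:,0]
    return np.c_[q,np.ones(len(q))]
def on_z(n,uv,z):
    K,D,R,t,_=cam(n); r=rays(n,uv)@R; c=-R.T@t
    return c+r*((z-c[2])/r[:,2])[:,None]
def cloud(n,d):
    K,D,R,t,_=cam(n); v,u=np.mgrid[:480,:640]
    r=rays(n,np.c_[u.ravel(),v.ravel()]); P=(r*d.ravel()[:,None]-t)@R
    P[d.ravel()==0]=np.nan
    return P.reshape(480,640,3)
def proj(n,P):
    K,D,R,t,rv=cam(n); return cv2.projectPoints(np.asarray(P,float).reshape(-1,1,3),rv,t,K,D)[0][:,0]
def ortho(n,p,d,x0,x1,y0,y1,s=1000):
    P=cloud(n,d); H=int((x1-x0)*s);W=int((y1-y0)*s)
    im=np.zeros((H,W,3),np.uint8); zm=np.full((H,W),np.nan)
    q=P.reshape(-1,3);c=p.reshape(-1,3); o=np.argsort(q[:,2]); 
    for k in o:
        if np.isnan(q[k,0]): continue
        a=int((x1-q[k,0])*s);b=int((y1-q[k,1])*s)
        if 0<=a<H and 0<=b<W: im[a:a+2,b:b+2]=c[k];zm[a:a+2,b:b+2]=q[k,2]
    return im,zm
E
python3 - <<'E'
from h import *
for n in("side","top"):
    z=np.load(f'/tmp/{n}.npz');P=cloud(n,z['d'])
    pts={'side':[(315,178),(390,250),(300,320),(360,425)],'top':[(466,228),(322,193),(350,190),(380,165),(300,330)]}[n]
    for u,v in pts: print(n,(u,v),P[v,u].round(4))
    im,zm=ortho(n,z['p'],z['d'],.3,.75,-.4,.35,1000)
    cv2.imwrite(f'pics/o_{n}.png',im[:,:,::-1])
    h=np.clip(np.nan_to_num(zm)*2000,0,255).astype(np.uint8)
    cv2.imwrite(f'pics/oz_{n}.png',cv2.applyColorMap(h,cv2.COLORMAP_JET))
E
```

```text
side (315, 178) [0.4773 0.2615 0.0381]
side (390, 250) [0.6084 0.0296 0.0141]
side (300, 320) [ 0.4082 -0.124   0.017 ]
side (360, 425) [ 0.4814 -0.3245  0.0201]
top (466, 228) [ 0.4752 -0.3202  0.0244]
top (322, 193) [0.5667 0.044  0.0183]
top (350, 190) [ 0.5759 -0.0274  0.0081]
top (380, 165) [ 0.6377 -0.104   0.0223]
top (300, 330) [ 2.208e-01  1.012e-01 -1.000e-04]
```

View pics/o_side.png

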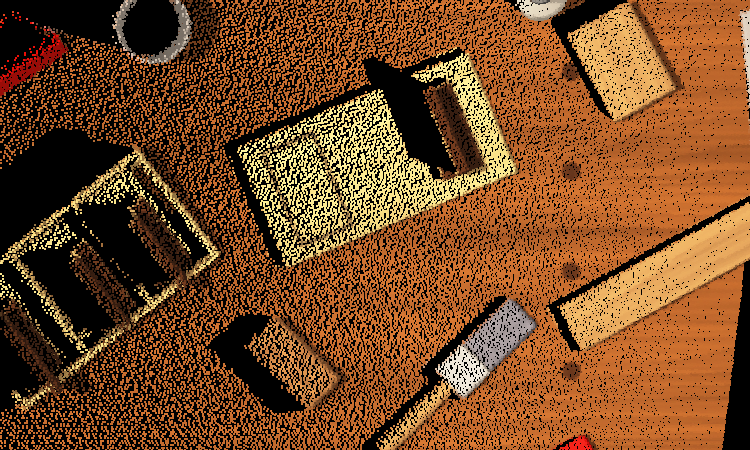

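View pics/oz_side.png

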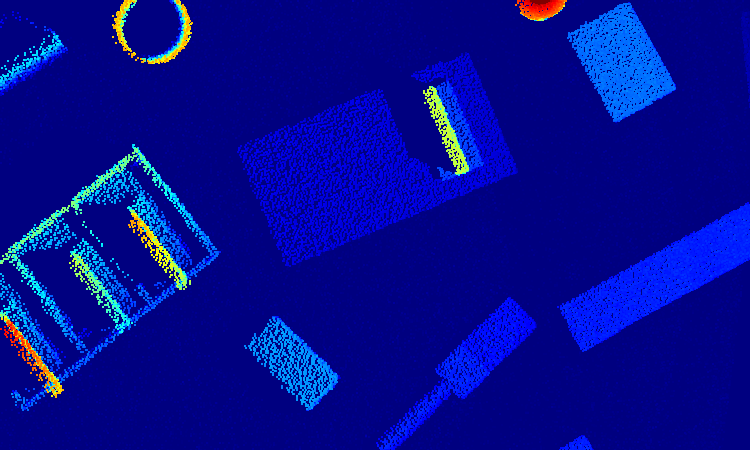

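View pics/oz_top.png

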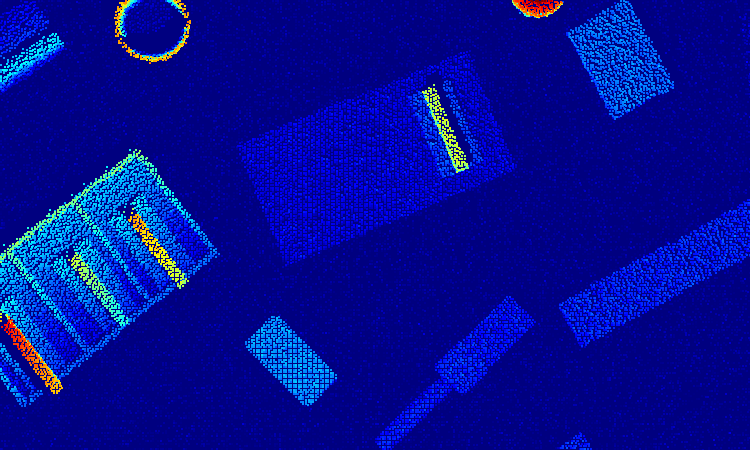

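From the height maps, the tallest blade is in the left compartment (top px 210,250), the lowest in the middle (236,234), and the middle height in the right one (264,213). The panel riser is at (378,168). I'll measure these and check with an enlarged crop.

```bash
cat > fit.py <<'E'
from h import *
from scipy.optimize import minimize
from scipy.spatial.transform import Rotation as Ro
def rect(q): # minAreaRect
    (c,s,a)=cv2.minAreaRect((q*1000).astype(np.float32)); return np.array(c)/1000,s,a
def region(P,cx,cy,r,z0,z1):
    q=P.reshape(-1,3); m=(np.hypot(q[:,0]-cx,q[:,1]-cy)<r)&(q[:,2]>z0)&(q[:,2]<z1); return q[m]
def boxfit(q,L,W,x0):  # fit rectangle of known size to points: all inside, robust
    def f(v):
        c,s=np.cos(v[2]),np.sin(v[2]); d=q[:,:2]-v[:2]
        a=np.abs(d@[c,s])-L/2; b=np.abs(d@[-s,c])-W/2
        o=np.maximum(np.maximum(a,b),0); return np.minimum(o,.006).sum()
    # L1 outside distance; flat where all are inside -> average over near optimum set by bounding percentiles
    v=np.array(x0,float)
    for _ in range(3): v=minimize(f,v,method='Nelder-Mead',options=dict(initial_simplex=v+np.array([[0,0,0],[.006,0,0],[0,.006,0],[0,0,.05]]),xatol=1e-5,fatol=1e-6,maxiter=2000)).x
    c,s=np.cos(v[2]),np.sin(v[2]); d=q[:,:2]-v[:2]
    e=[np.percentile(d@k,[1,99]) for k in(np.array([c,s]),np.array([-s,c]))]
    return v,np.round(np.array(e)*1000,1)
E
python3 - <<'E'
from fit import *
s=ctrl.sense(); print(Ro.from_euler('xyz',s['tcp_rot']).as_matrix().round(3))
for n in("side","top"):
    z=np.load(f'/tmp/{n}.npz');P=cloud(n,z['d']); print(n)
    q=region(P,.585,-.02,.15,.0075,.03); print('panel',len(q),boxfit(q,.25,.13,(.585,-.02,-1.18)))
    q=region(P,.62,-.1,.06,.066,.085); print('fixtop',len(q),q.mean(0).round(4),boxfit(q,.09,.012,(.62,-.1,.3)))
    q=region(P,.475,-.32,.14,.012,.03); print('board',len(q),boxfit(q,.24,.05,(.475,-.32,-1.1)))
    # riser mid blade
    q=region(P,.51,.19,.05,.062,.12); print('mid',len(q),rect(q[:,:2]))
    for cx,cy in((.51,.19),(.465,.25),(.4,.31)):
        q=region(P,cx,cy,.04,.0,.2); print((cx,cy),'maxz',np.percentile(q[:,2],99).round(4))
z=np.load('/tmp/top.npz')['p']; a=cv2.resize(z[140:300,160:420],None,fx=3,fy=3,interpolation=cv2.INTER_CUBIC); cv2.imwrite('pics/crop1.png',a[:,:,::-1])
E
```

```text
[[-0.     0.314 -0.949]
 [ 0.    -0.949 -0.314]
 [-1.    -0.     0.   ]]
side
panel 5737 (array([ 0.59089188, -0.02662005, -1.178417  ]), array([[-122.8,  124. ],
       [ -64.4,   63.9]]))
fixtop 332 [ 0.6187 -0.0966  0.0713] (array([ 0.61966723, -0.09516857,  0.39617973]), array([[-44.4,  44.3],
       [ -6.2,   6.6]]))
board 4736 (array([ 0.47441856, -0.31618103, -1.06287146]), array([[-107.3,  108.1],
       [ -24.8,   24.9]]))
mid 337 (array([0.50194342, 0.19457201]), (90.15081787109375, 14.012239456176758), 38.36854934692383)
(0.51, 0.19) maxz 0.0903
(0.465, 0.25) maxz 0.0722
(0.4, 0.31) maxz 0.109
top
panel 4391 (array([ 0.59310735, -0.0263217 , -1.1797789 ]), array([[-123.6,  122.8],
       [ -65. ,   64.5]]))
fixtop 182 [ 0.6212 -0.095   0.0722] (array([ 0.62180555, -0.09494055,  0.39996264]), array([[-43.6,  42.6],
       [ -6.3,   6.6]]))
board 1780 (array([ 0.48230676, -0.32450877, -1.07384858]), array([[-118.5,  117.1],
       [ -24.5,   24.8]]))
mid 180 (array([0.50222757, 0.19434682]), (90.60167694091797, 12.545702934265137), 36.7225341796875)
(0.51, 0.19) maxz 0.0913
(0.465, 0.25) maxz 0.0719
(0.4, 0.31) maxz 0.1094
```

View pics/crop1.png

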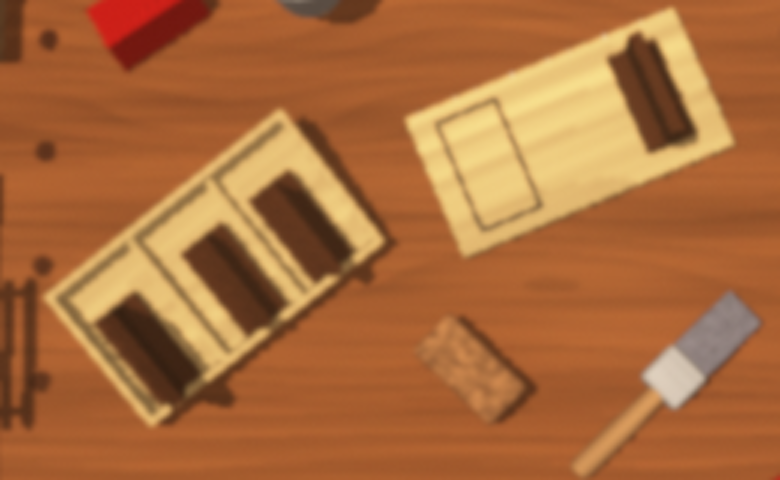

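The enlarged crop agrees. Blade tops are at 109, 72 and 91 mm from left to right, so the wanted riser is the right-hand one at crop (300,230). Next I'll fit its pose in the tilted frame.

Run:
```python
from fit import *
for n in("side","top"):
    z=np.load(f'/tmp/{n}.npz');P=cloud(n,z['d']); print(n)
    q=region(P,.502,.194,.06,.06,.12); v,e=boxfit(q,.0867,.012,(.502,.194,.65)); 
    yaw=v[2]; print('blade top',len(q),v,e)
    for yw in(yaw,):
      R=Ro.from_euler('ZY',[yw,-.26]).as_matrix() # +x rises
      a=region(P,.502,.194,.09,.002,.12)@R
      b=q@R
      tz=np.median(b[:,2]); m=(b[:,2]>tz-.005)&(b[:,2]<tz+.006); b=b[m]
      print('tilt frame top z',tz,'x',np.percentile(b[:,0],[1,99]),'y',np.percentile(b[:,1],[1,50,99]))
      h,ed=np.histogram(a[:,2],bins=np.arange(-.15,.0,.003)); print([(round(x,3),int(k)) for x,k in zip(ed,h) if k>60])
      xm=np.mean(np.percentile(b[:,0],[1,99])); ym=np.mean(np.percentile(b[:,1],[2,98]))
      print('top mid',R@[xm,ym,tz],'origin',R@[xm,ym,tz-.06],'grasp pt (39 up)',R@[xm,ym,tz-.021])
    q=region(P,.46,.25,.16,.005,.05); print('bin rect',rect(q[:,:2]))
```

```text
side
blade top 369 [0.49956634 0.19259591 0.66037292] [[-44.5  45.6]
 [ -6.6   7. ]]
tilt frame top z -0.05623042784842887 x [0.46906546 0.55764232] y [-0.16099101 -0.15580362 -0.14724694]
[(np.float64(-0.12), 78), (np.float64(-0.117), 183), (np.float64(-0.114), 261), (np.float64(-0.111), 132), (np.float64(-0.108), 127), (np.float64(-0.105), 282), (np.float64(-0.102), 370), (np.float64(-0.099), 171), (np.float64(-0.096), 300), (np.float64(-0.093), 137), (np.float64(-0.09), 69), (np.float64(-0.081), 68), (np.float64(-0.078), 91), (np.float64(-0.075), 139), (np.float64(-0.057), 82), (np.float64(-0.054), 102)]
top mid [0.49776863 0.19144785 0.07763278] origin [0.5099506  0.20090962 0.01964938] grasp pt (39 up) [0.50203232 0.19475947 0.05733859]
bin rect (array([0.43937054, 0.24594247]), (230.9506072998047, 254.8814239501953), 37.26161193847656)
top
blade top 183 [0.5005604  0.19302591 0.64707704] [[-43.3  45.5]
 [ -6.    6.1]]
tilt frame top z -0.05464381190099628 x [0.47465292 0.56146685] y [-0.15376067 -0.14781218 -0.14166713]
[(np.float64(-0.123), 62), (np.float64(-0.12), 253), (np.float64(-0.117), 419), (np.float64(-0.114), 377), (np.float64(-0.111), 210), (np.float64(-0.108), 174), (np.float64(-0.105), 280), (np.float64(-0.102), 279), (np.float64(-0.099), 215), (np.float64(-0.096), 150), (np.float64(-0.093), 66), (np.float64(-0.075), 69), (np.float64(-0.057), 64)]
top mid [0.49973538 0.19238761 0.08037589] origin [0.51204208 0.20168658 0.02239249] grasp pt (39 up) [0.50404273 0.19564225 0.0600817 ]
bin rect (array([0.45851221, 0.24834018]), (311.4164123535156, 309.5748596191406), 4.831628799438477)
```

```bash
cat > plan.py <<'E'
from h import *
from scipy.spatial.transform import Rotation as Ro
def wrap(a): return (a+np.pi)%(2*np.pi)-np.pi
def st():
    s=ctrl.sense(); R=Ro.from_euler('xyz',s['tcp_rot']).as_matrix(); a=np.arctan2(R[1,1],R[0,1])
    print('t',round(s['clock'],2),'tcp',s['tcp_pos'].round(4),'yang',a.round(4),'gap',round(s['finger_gap'],3),'F',s['wrist_force'].round(1),'x-axis',R[:,0].round(3)); return s,a
def plan(goals,p=None,a=None):
    """goals: list of (x,y,z,yang)"""
    if p is None: s,a=st(); p=s['tcp_pos']
    for g in goals:
        d=np.array(g[:3])-p; b=g[3]; sp=-wrap(b-a)
        for lab,ang in(('spin first',b),('travel first',a)):
            c,s=np.cos(ang),np.sin(ang); v=np.array([-d[2],d[0]*c+d[1]*s,d[0]*s-d[1]*c])*100
            print(lab,'travel cm',v.round(2),'norm',np.linalg.norm(v).round(1),'spin',sp.round(3))
        p=np.array(g[:3]);a=b
E
python3 - <<'E'
from plan import *
plan([(.48,-.3,.22,-.918),(.503,.195,.15,-.918),(.503,.195,.041,-.918)])
E
```

```text
t 0.8 tcp [ 0.1886 -0.5696  0.2313] yang -1.251 gap 0.996 F [ 0.1 -0.3  0.8] x-axis [-0.  0. -1.]
spin first travel cm [  1.13  -3.71 -39.52] norm 39.7 spin -0.333
travel first travel cm [  1.13 -16.43 -36.14] norm 39.7 spin -0.333Traceback (most recent call last):
  File "<stdin>", line 2, in <module>
  File "plan.py", line 14, in plan
    print(lab,'travel cm',v.round(2),'norm',np.linalg.norm(v).round(1),'spin',sp.round(3))
                                                                              ^^^^^^^^
AttributeError: 'float' object has no attribute 'round'
```

```bash
sed -i "s/sp=-wrap(b-a)/sp=np.float64(-wrap(b-a))/" plan.py
```

Call:
{"fn": "jog_arm", "kwargs": {
  "rows": [
    {"gripper":0.5,"spin":-0.111,"travel":[0,0,0]},
    {"gripper":0.5,"spin":-0.111,"travel":[0,0,0]},
    {"gripper":0.5,"spin":-0.111,"travel":[0,0,0]},
    {"gripper":0.5,"spin":0,"travel":[0.14,-0.46,-4.94]},
    {"gripper":0.5,"spin":0,"travel":[0.14,-0.46,-4.94]},
    {"gripper":0.5,"spin":0,"travel":[0.14,-0.46,-4.94]},
    {"gripper":0.5,"spin":0,"travel":[0.14,-0.46,-4.94]},
    {"gripper":0.5,"spin":0,"travel":[0.14,-0.46,-4.94]},
    {"gripper":0.5,"spin":0,"travel":[0.14,-0.46,-4.94]},
    {"gripper":0.5,"spin":0,"travel":[0.14,-0.46,-4.94]},
    {"gripper":0.5,"spin":0,"travel":[0.14,-0.46,-4.94]}
  ],
  "squeeze": 25
}}

```text
clock: 2.17
tcp_pos: [0.4814, -0.2991, 0.2203]
tcp_rot: [1.876, 1.57, -0.613]
wrist_force: [0.5, -1.0, 0.1]
finger_gap: 0.502
```

Run:
```python
from plan import *
plan([(.503,.195,.15,-.918),(.503,.195,.041,-.918)])
```

```text
t 2.17 tcp [ 0.4814 -0.2991  0.2203] yang -0.918 gap 0.502 F [ 0.5 -1.   0.1] x-axis [ 0. -0. -1.]
spin first travel cm [  7.03 -37.94 -31.73] norm 50.0 spin 0.0
travel first travel cm [  7.03 -37.94 -31.73] norm 50.0 spin 0.0
spin first travel cm [10.9  0.  -0. ] norm 10.9 spin -0.0
travel first travel cm [10.9  0.  -0. ] norm 10.9 spin -0.0
```

Call:
{"fn": "jog_arm", "kwargs": {
  "rows": [
    {"gripper":0.5,"travel":[0.7,-3.79,-3.17]},
    {"gripper":0.5,"travel":[0.7,-3.79,-3.17]},
    {"gripper":0.5,"travel":[0.7,-3.79,-3.17]},
    {"gripper":0.5,"travel":[0.7,-3.79,-3.17]},
    {"gripper":0.5,"travel":[0.7,-3.79,-3.17]},
    {"gripper":0.5,"travel":[0.7,-3.79,-3.17]},
    {"gripper":0.5,"travel":[0.7,-3.79,-3.17]},
    {"gripper":0.5,"travel":[0.7,-3.79,-3.17]},
    {"gripper":0.5,"travel":[0.7,-3.79,-3.17]},
    {"gripper":0.5,"travel":[0.7,-3.79,-3.17]},
    {"gripper":0.5,"travel":[0,0,0]}
  ]
}}

```text
invalid input at $.rows[0]: expected keys gripper, travel, spin
```

Run:
```python
from plan import *
plan([(.503,.195,.041,-.918)])
for n in("side",):
    p,d=ctrl.camera(n); cv2.imwrite('pics/s1.png',cv2.resize(p[80:300,180:440],None,fx=3,fy=2.7)[:,:,::-1])
p,d=ctrl.camera('top'); cv2.imwrite('pics/t1.png',p[:,:,::-1])
```

```text
t 2.17 tcp [ 0.4814 -0.2991  0.2203] yang -0.918 gap 0.502 F [ 0.5 -1.   0.1] x-axis [ 0. -0. -1.]
spin first travel cm [ 17.93 -37.94 -31.73] norm 52.6 spin 0.0
travel first travel cm [ 17.93 -37.94 -31.73] norm 52.6 spin 0.0
```

View pics/s1.png

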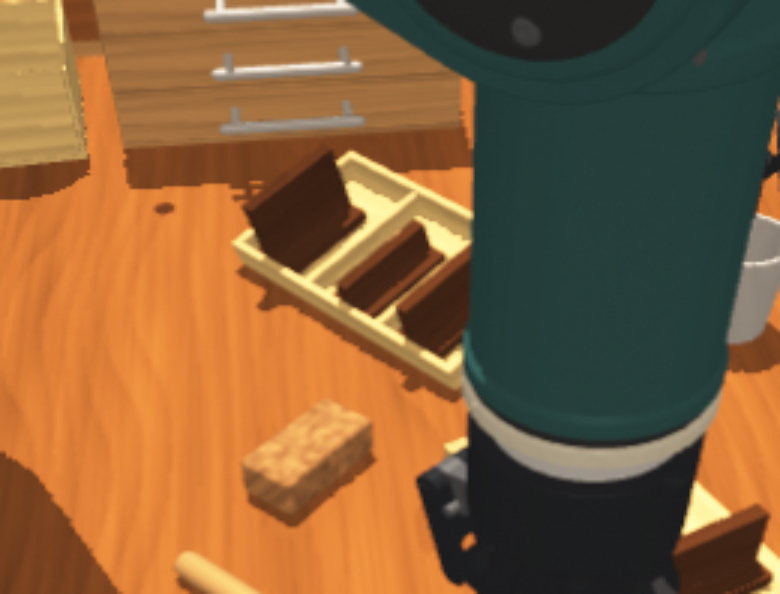

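The crop shows tall, low and mid risers from left to right, with the mid at crop (440,300), partly hidden by the arm. The move was refused because every row needs a spin key. The arm didn't move.

Call:
{"fn": "jog_arm", "kwargs": {
  "rows": [
    {"gripper":0.5,"spin":0,"travel":[0.7,-3.79,-3.17]},
    {"gripper":0.5,"spin":0,"travel":[0.7,-3.79,-3.17]},
    {"gripper":0.5,"spin":0,"travel":[0.7,-3.79,-3.17]},
    {"gripper":0.5,"spin":0,"travel":[0.7,-3.79,-3.17]},
    {"gripper":0.5,"spin":0,"travel":[0.7,-3.79,-3.17]},
    {"gripper":0.5,"spin":0,"travel":[0.7,-3.79,-3.17]},
    {"gripper":0.5,"spin":0,"travel":[0.7,-3.79,-3.17]},
    {"gripper":0.5,"spin":0,"travel":[0.7,-3.79,-3.17]},
    {"gripper":0.5,"spin":0,"travel":[0.7,-3.79,-3.17]},
    {"gripper":0.5,"spin":0,"travel":[0.7,-3.79,-3.17]},
    {"gripper":0.5,"spin":0,"travel":[0,0,0]}
  ]
}}

```text
clock: 3.65
tcp_pos: [0.5017, 0.1957, 0.1498]
tcp_rot: [-2.126, 1.57, 1.672]
wrist_force: [-0.9, -0.6, -0.4]
finger_gap: 0.501
```

Run:
```python
from plan import *
plan([(.503,.195,.041,-.918)])
p,d=ctrl.camera('side'); cv2.imwrite('pics/s2.png',cv2.resize(p[80:300,180:440],None,fx=3,fy=2.7)[:,:,::-1])
```

```text
t 3.65 tcp [0.5017 0.1957 0.1498] yang -0.9143 gap 0.501 F [-0.9 -0.6 -0.4] x-axis [-0.     0.001 -1.   ]
spin first travel cm [10.88  0.13 -0.06] norm 10.9 spin 0.004
travel first travel cm [10.88  0.13 -0.06] norm 10.9 spin 0.004
```

View pics/s2.png

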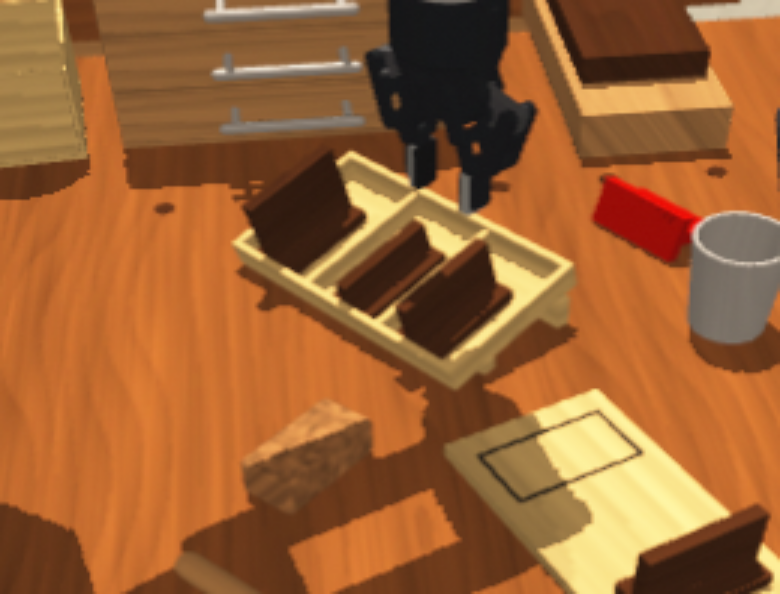

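The gripper at crop (445,170) is above the mid riser at (450,300), lined up with its blade. I'll go down and close.

Call:
{"fn": "jog_arm", "kwargs": {
  "rows": [
    {"gripper":0.5,"spin":0,"travel":[3,0,0]},
    {"gripper":0.5,"spin":0,"travel":[3,0,0]},
    {"gripper":0.5,"spin":0,"travel":[2,0,0]},
    {"gripper":0.5,"spin":0,"travel":[1.5,0,0]},
    {"gripper":0.5,"spin":0,"travel":[1.4,0,0]},
    {"gripper":0.5,"spin":0,"travel":[0,0,0]}
  ]
}}

```text
clock: 4.45
tcp_pos: [0.5013, 0.1928, 0.0404]
tcp_rot: [-0.413, 1.569, -2.903]
wrist_force: [-0.1, -0.0, 0.9]
finger_gap: 0.502
```

Run:
```python
from plan import *
plan([(.503,.195,.041,-.918)])
p,d=ctrl.camera('side'); cv2.imwrite('pics/s3.png',cv2.resize(p[80:240,220:400],None,fx=4,fy=3.7)[:,:,::-1])
```

```text
t 4.45 tcp [0.5013 0.1928 0.0404] yang -0.9185 gap 0.502 F [-0.1 -0.   0.9] x-axis [-0.002 -0.    -1.   ]
spin first travel cm [-0.06 -0.08 -0.27] norm 0.3 spin -0.0
travel first travel cm [-0.06 -0.08 -0.27] norm 0.3 spin -0.0
```

View pics/s3.png

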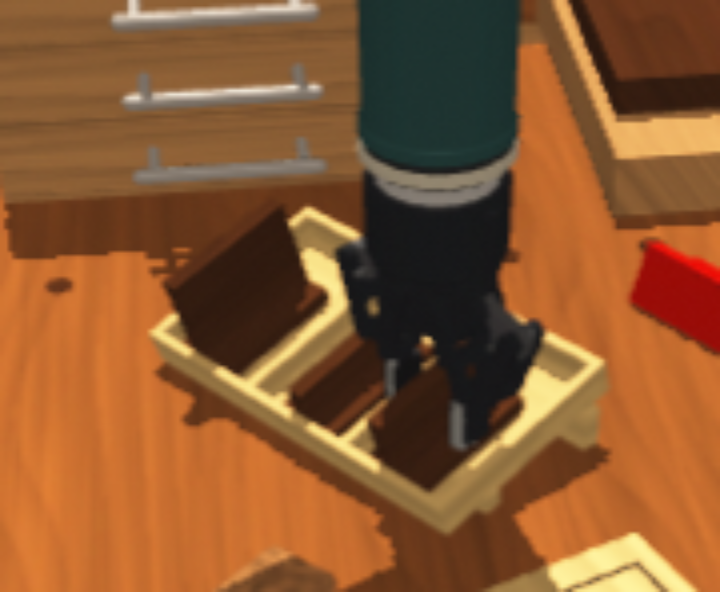

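The fingers straddle the mid blade at crop (430,410). Closing.

Call:
{"fn": "jog_arm", "kwargs": {
  "rows": [
    {"gripper":0.5,"spin":0,"travel":[0,-0.05,-0.25]},
    {"gripper":0.0,"spin":0,"travel":[0,0,0]},
    {"gripper":0.0,"spin":0,"travel":[0,0,0]},
    {"gripper":0.0,"spin":0,"travel":[0,0,0]},
    {"gripper":0.0,"spin":0,"travel":[0,0,0]},
    {"gripper":0.0,"spin":0,"travel":[0,0,0]},
    {"gripper":0.0,"spin":0,"travel":[0,0,0]}
  ],
  "squeeze": 30
}}

```text
clock: 5.38
tcp_pos: [0.5039, 0.1955, 0.0417]
tcp_rot: [2.984, 1.57, 0.496]
wrist_force: [-0.1, 0.6, 5.7]
finger_gap: 0.14
```

Call:
{"fn": "jog_arm", "kwargs": {
  "rows": [
    {"gripper":0.0,"spin":0,"travel":[-0.8,0,0]},
    {"gripper":0.0,"spin":0,"travel":[-1.5,0,0]},
    {"gripper":0.0,"spin":0,"travel":[-3,0,0]},
    {"gripper":0.0,"spin":0,"travel":[-3,0,0]},
    {"gripper":0.0,"spin":0,"travel":[-3,0,0]},
    {"gripper":0.0,"spin":0,"travel":[0,0,0]}
  ]
}}

```text
clock: 6.12
tcp_pos: [0.5055, 0.1958, 0.1572]
tcp_rot: [2.743, 1.565, 0.254]
wrist_force: [0.1, 0.9, -1.7]
finger_gap: 0.14
```

Run:
```python
from plan import *
plan([(.5634,.0428,.12,-1.179)])
p,d=ctrl.camera('side'); np.savez('/tmp/s4.npz',p=p,d=d); cv2.imwrite('pics/s4.png',cv2.resize(p[60:240,220:420],None,fx=4,fy=3.3)[:,:,::-1])
```

```text
t 6.12 tcp [0.5055 0.1958 0.1572] yang -0.918 gap 0.14 F [ 0.1  0.9 -1.7] x-axis [ 0.006  0.002 -1.   ]
spin first travel cm [ 3.72 16.35  0.49] norm 16.8 spin 0.261
travel first travel cm [ 3.72 15.67  4.69] norm 16.8 spin 0.261
```

View pics/s4.png

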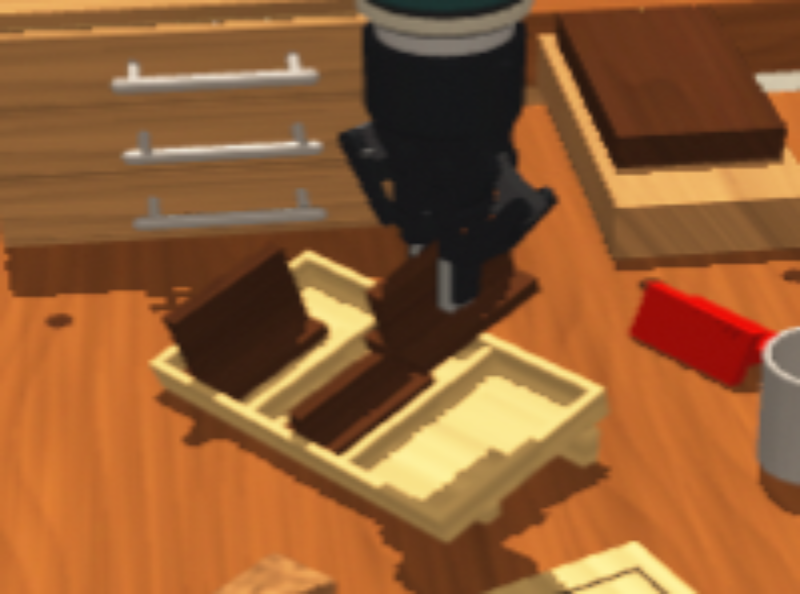

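The riser is held at crop (450,290), its compartment is empty, and the other two haven't moved. Carrying it to the mark.

Call:
{"fn": "jog_arm", "kwargs": {
  "rows": [
    {"gripper":0.0,"spin":0.131,"travel":[0,0,0]},
    {"gripper":0.0,"spin":0.13,"travel":[0,0,0]},
    {"gripper":0.0,"spin":0,"travel":[0.5,4.09,0.12]},
    {"gripper":0.0,"spin":0,"travel":[1,4.09,0.12]},
    {"gripper":0.0,"spin":0,"travel":[1,4.09,0.12]},
    {"gripper":0.0,"spin":0,"travel":[1.2,4.08,0.13]},
    {"gripper":0.0,"spin":0,"travel":[2,0,0]},
    {"gripper":0.0,"spin":0,"travel":[2,0,0]},
    {"gripper":0.0,"spin":0,"travel":[0,0,0]}
  ]
}}

```text
clock: 7.3
tcp_pos: [0.5589, 0.0422, 0.0747]
tcp_rot: [-0.455, 1.565, 3.078]
wrist_force: [-0.3, 0.0, -0.9]
finger_gap: 0.138
```

Run:
```python
from plan import *
plan([(.5634,.0428,.048,-1.179)])
p,d=ctrl.camera('side'); cv2.imwrite('pics/s5.png',cv2.resize(p[120:340,300:500],None,fx=3.5,fy=2.7)[:,:,::-1])
```

```text
t 7.3 tcp [0.5589 0.0422 0.0747] yang -1.1794 gap 0.138 F [-0.3  0.  -0.9] x-axis [-0.006  0.    -1.   ]
spin first travel cm [ 2.67  0.12 -0.44] norm 2.7 spin -0.0
travel first travel cm [ 2.67  0.12 -0.44] norm 2.7 spin -0.0
```

View pics/s5.png

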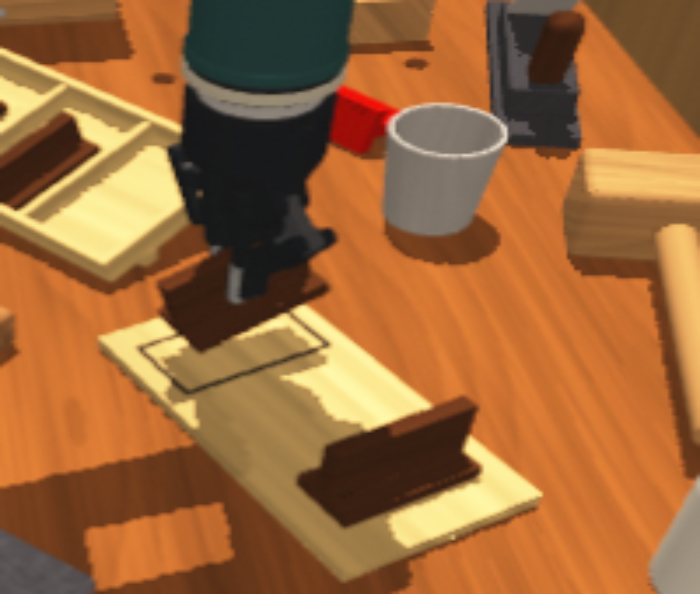

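Call:
{"fn": "jog_arm", "kwargs": {
  "rows": [
    {"gripper":0.0,"spin":0,"travel":[2.0,0,0]},
    {"gripper":0.0,"spin":0,"travel":[0,0,0]},
    {"gripper":0.0,"spin":0,"travel":[0,0,0]},
    {"gripper":0.0,"spin":0,"travel":[0,0,0]}
  ]
}}

```text
clock: 7.85
tcp_pos: [0.562, 0.0424, 0.058]
tcp_rot: [2.77, 1.569, 0.02]
wrist_force: [-0.7, -0.3, -0.7]
finger_gap: 0.138
```

Run:
```python
from plan import *
plan([(.5634,.0428,.044,-1.179)])
```

```text
t 7.85 tcp [0.562  0.0424 0.058 ] yang -1.1788 gap 0.138 F [-0.7 -0.3 -0.7] x-axis [ 0.001  0.    -1.   ]
spin first travel cm [ 1.4   0.01 -0.15] norm 1.4 spin 0.0
travel first travel cm [ 1.4   0.01 -0.15] norm 1.4 spin 0.0
```

Now I'll press down slowly so the riser levels in the pads, watching the force.

Call:
{"fn": "jog_arm", "kwargs": {
  "rows": [
    {"gripper":0.0,"spin":0,"travel":[0.6,0,-0.1]},
    {"gripper":0.0,"spin":0,"travel":[0.5,0,0]},
    {"gripper":0.0,"spin":0,"travel":[0.4,0,0]},
    {"gripper":0.0,"spin":0,"travel":[0,0,0]}
  ],
  "squeeze": 20
}}

```text
clock: 8.35
tcp_pos: [0.563, 0.0429, 0.0423]
tcp_rot: [-3.041, 1.57, 0.492]
wrist_force: [0.1, 1.5, 3.0]
finger_gap: 0.135
```

Call:
{"fn": "jog_arm", "kwargs": {
  "rows": [
    {"gripper":0.0,"spin":0,"travel":[0.25,0,0]},
    {"gripper":0.0,"spin":0,"travel":[0.25,0,0]},
    {"gripper":0.0,"spin":0,"travel":[0,0,0]}
  ]
}}

```text
clock: 8.72
tcp_pos: [0.5659, 0.0439, 0.0391]
tcp_rot: [3.026, 1.564, 0.275]
wrist_force: [2.4, 7.0, 12.9]
finger_gap: 0.139
```

Call:
{"fn": "jog_arm", "kwargs": {
  "rows": [
    {"gripper":0.0,"spin":0,"travel":[0.25,0,0]},
    {"gripper":0.0,"spin":0,"travel":[0,0,0]},
    {"gripper":0.0,"spin":0,"travel":[0,0,0]}
  ]
}}

```text
clock: 9.1
tcp_pos: [0.5673, 0.0441, 0.0372]
tcp_rot: [2.985, 1.561, 0.234]
wrist_force: [4.7, 8.6, 14.7]
finger_gap: 0.135
```

Run:
```python
from plan import *
plan([(.5634,.0428,.034,-1.179)])
p,d=ctrl.camera('side'); cv2.imwrite('pics/s6.png',cv2.resize(p[160:320,300:460],None,fx=4.5,fy=3.7)[:,:,::-1])
```

```text
t 9.1 tcp [0.5673 0.0441 0.0372] yang -1.1804 gap 0.135 F [ 4.7  8.6 14.7] x-axis [ 0.009  0.002 -1.   ]
spin first travel cm [ 0.32 -0.02  0.41] norm 0.5 spin -0.001
travel first travel cm [ 0.32 -0.02  0.41] norm 0.5 spin -0.001
```

View pics/s6.png

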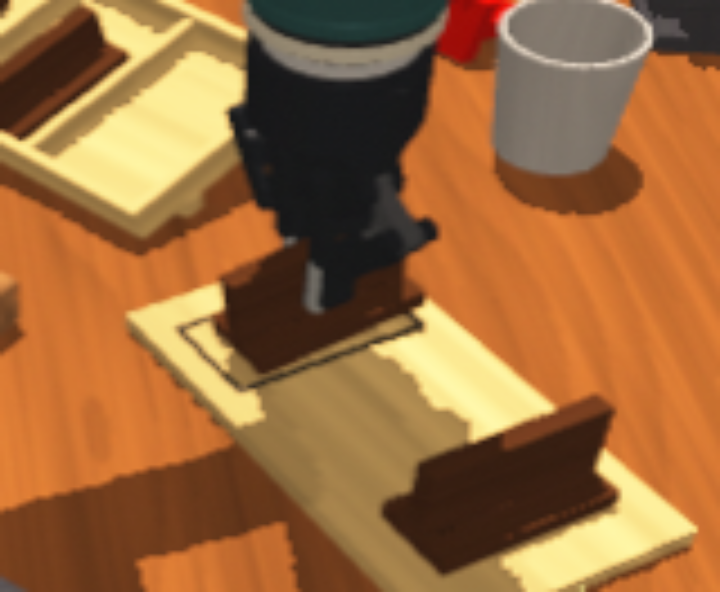

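Call:
{"fn": "jog_arm", "kwargs": {
  "rows": [
    {"gripper":0.0,"spin":0,"travel":[0.15,0,0.2]},
    {"gripper":0.0,"spin":0,"travel":[0.15,0,0.2]},
    {"gripper":0.0,"spin":0,"travel":[0,0,0]}
  ]
}}

```text
clock: 9.52
tcp_pos: [0.5675, 0.0424, 0.0358]
tcp_rot: [2.86, 1.554, 0.109]
wrist_force: [8.6, 7.9, 20.7]
finger_gap: 0.134
```

Run:
```python
from plan import *
plan([(.5634,.0428,.034,-1.179)])
p,d=ctrl.camera('side'); cv2.imwrite('pics/s7.png',cv2.resize(p[160:320,300:460],None,fx=4.5,fy=3.7)[:,:,::-1])
```

```text
t 9.53 tcp [0.5675 0.0424 0.0358] yang -1.1804 gap 0.134 F [ 8.6  7.9 20.7] x-axis [ 0.017  0.002 -1.   ]
spin first travel cm [ 0.18 -0.2   0.37] norm 0.5 spin -0.001
travel first travel cm [ 0.18 -0.2   0.37] norm 0.5 spin -0.001
```

View pics/s7.png

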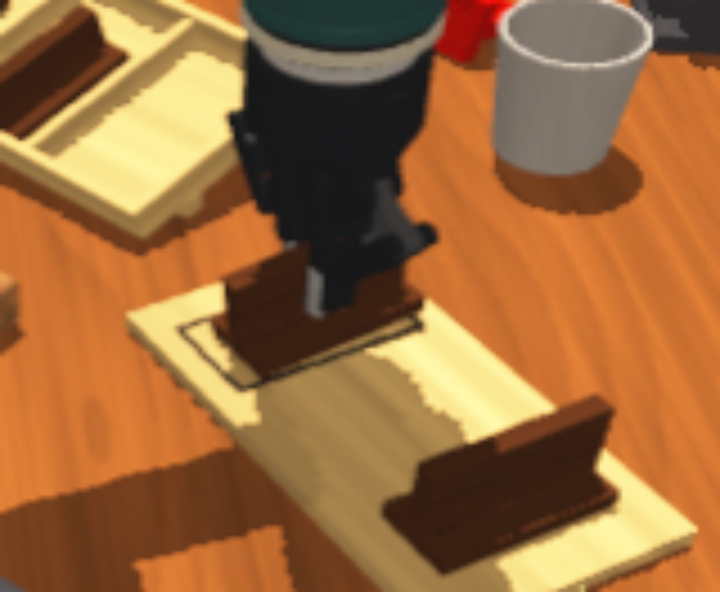

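It's nearly level. I'll release it gently and look.

Call:
{"fn": "jog_arm", "kwargs": {
  "rows": [
    {"gripper":0.0,"spin":0,"travel":[-0.1,0,-0.2]},
    {"gripper":0.3,"spin":0,"travel":[0,0,0]},
    {"gripper":0.3,"spin":0,"travel":[0,0,0]},
    {"gripper":0.5,"spin":0,"travel":[-0.3,0,0]},
    {"gripper":0.5,"spin":0,"travel":[-3,0,0]},
    {"gripper":0.5,"spin":0,"travel":[-4,0,0]},
    {"gripper":0.5,"spin":0,"travel":[-4,0,0]},
    {"gripper":0.5,"spin":0,"travel":[-4,0,-5]},
    {"gripper":0.5,"spin":0,"travel":[0,5,0]},
    {"gripper":0.5,"spin":0,"travel":[0,5,0]},
    {"gripper":0.5,"spin":0,"travel":[0,5,0]},
    {"gripper":0.5,"spin":0,"travel":[0,0,0]}
  ]
}}

```text
clock: 11.08
tcp_pos: [0.6637, -0.0818, 0.184]
tcp_rot: [1.282, 1.57, -1.472]
wrist_force: [-0.6, 0.4, 0.2]
finger_gap: 0.498
```

Run:
```python
from plan import *
from fit import *
s,a=st()
for n in ("side","top"):
    p,d=ctrl.camera(n); np.savez(f'/tmp/{n}8.npz',p=p,d=d); cv2.imwrite(f'pics/{n}8.png',cv2.resize(p[160:320,300:460],None,fx=4.5,fy=3.7)[:,:,::-1] if n=='side' else p[:,:,::-1])
    P=cloud(n,d)
    q=region(P,.563,.043,.055,.066,.082); print(n,'loose top',len(q),q.mean(0).round(4),q[:,2].std().round(4),boxfit(q,.09,.012,(.563,.043,.39)))
    q=region(P,.563,.043,.06,.017,.03); print('foot',len(q),boxfit(q,.09,.044,(.563,.043,.39)))
    q=region(P,.62,-.1,.06,.066,.085); print('fixtop',len(q),q.mean(0).round(4))
    q=region(P,.475,-.32,.14,.012,.03); print('board',len(q),boxfit(q,.24,.05,(.475,-.32,-1.07)))
```

```text
t 11.07 tcp [ 0.6637 -0.0818  0.184 ] yang -1.1828 gap 0.498 F [-0.6  0.4  0.2] x-axis [ 0.    -0.001 -1.   ]
side loose top 268 [0.569  0.04   0.0711] 0.0021 (array([0.56916671, 0.04105507, 0.38121363]), array([[-43.8,  44.6],
       [ -6.5,   7.1]]))
foot 448 (array([0.5698683 , 0.04081405, 0.36654296]), array([[-44.9,  44.5],
       [-21.8,  19.9]]))
fixtop 324 [ 0.6189 -0.0965  0.0715]
board 4738 (array([ 0.47344327, -0.31441648, -1.06447376]), array([[-105.4,  110.1],
       [ -24.8,   24.9]]))
top loose top 142 [0.5788 0.0455 0.0725] 0.0031 (array([0.57296463, 0.04260358, 0.38689446]), array([[-33.6,  43.4],
       [ -6. ,   6. ]]))
foot 273 (array([ 0.57560516,  0.05437099, -0.02172747]), array([[-41.7,  44.8],
       [-22.8,  34.9]]))
fixtop 40 [ 0.653  -0.0822  0.0724]
board 1781 (array([ 0.482328  , -0.32439428, -1.07398906]), array([[-118.6,  117.1],
       [ -24.6,   24.6]]))
```

View pics/side8.png

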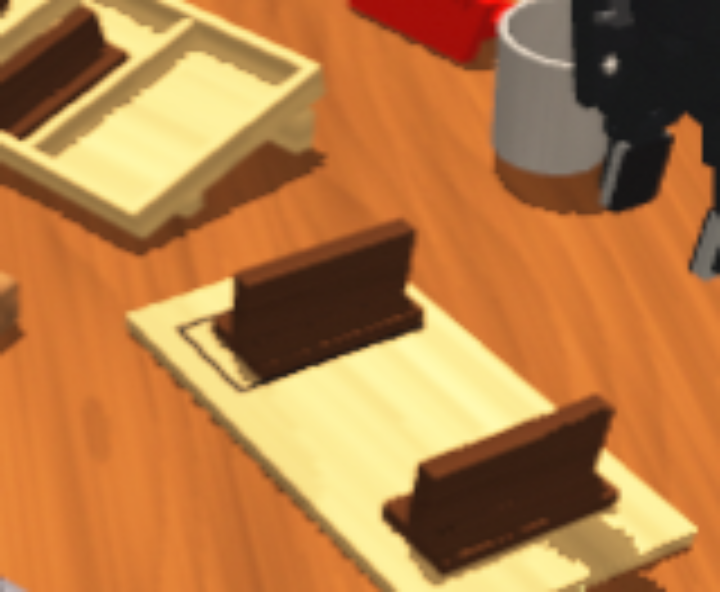

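View pics/top8.png

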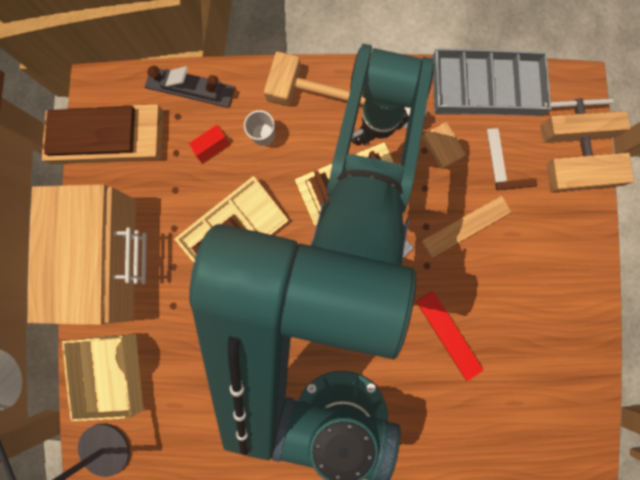

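The riser is upright and level, with its top at 71–72 mm. But in the crop its foot sits on the outline's right and front edges, about 6 mm too far in panel x and 4 mm off in −y. I'll regrasp and shift it.

Run:
```python
from plan import *
plan([(.569,.0415,.14,-1.179),(.569,.0415,.036,-1.179)])
```

```text
t 11.18 tcp [ 0.662  -0.0783  0.1839] yang -1.1804 gap 0.495 F [-0.7  0.4 -0.2] x-axis [-0.002  0.001 -1.   ]
spin first travel cm [  4.39 -14.62   4.02] norm 15.8 spin -0.001
travel first travel cm [  4.39 -14.62   4.05] norm 15.8 spin -0.001
spin first travel cm [10.4  0.  -0. ] norm 10.4 spin -0.0
travel first travel cm [10.4  0.  -0. ] norm 10.4 spin -0.0
```

Call:
{"fn": "jog_arm", "kwargs": {
  "rows": [
    {"gripper":0.5,"spin":0,"travel":[0,-3.7,1.0]},
    {"gripper":0.5,"spin":0,"travel":[0,-3.7,1.0]},
    {"gripper":0.5,"spin":0,"travel":[0,-3.6,1.0]},
    {"gripper":0.5,"spin":0,"travel":[0,-3.6,1.0]},
    {"gripper":0.5,"spin":0,"travel":[4.4,0,0]},
    {"gripper":0.5,"spin":0,"travel":[0,0,0]},
    {"gripper":0.5,"spin":0,"travel":[0,0,0]}
  ]
}}

```text
clock: 12.05
tcp_pos: [0.5702, 0.042, 0.1414]
tcp_rot: [-2.212, 1.571, 1.322]
wrist_force: [-0.1, 0.5, 0.2]
finger_gap: 0.501
```

Run:
```python
from plan import *
plan([(.569,.0415,.036,-1.179)])
```

```text
t 12.05 tcp [0.5702 0.042  0.1414] yang -1.1784 gap 0.501 F [-0.1  0.5  0.2] x-axis [ 0.  0. -1.]
spin first travel cm [10.54  0.    0.13] norm 10.5 spin 0.001
travel first travel cm [10.54  0.    0.13] norm 10.5 spin 0.001
```

Call:
{"fn": "jog_arm", "kwargs": {
  "rows": [
    {"gripper":0.5,"spin":0,"travel":[3,0,0.1]},
    {"gripper":0.5,"spin":0,"travel":[3,0,0]},
    {"gripper":0.5,"spin":0,"travel":[2.5,0,0]},
    {"gripper":0.5,"spin":0,"travel":[2,0,0]},
    {"gripper":0.5,"spin":0,"travel":[0,0,0]},
    {"gripper":0.0,"spin":0,"travel":[0,0,0]},
    {"gripper":0.0,"spin":0,"travel":[0,0,0]},
    {"gripper":0.0,"spin":0,"travel":[0,0,0]},
    {"gripper":0.0,"spin":0,"travel":[0,0,0]},
    {"gripper":0.0,"spin":0,"travel":[0,0,0]}
  ],
  "squeeze": 30
}}

```text
clock: 13.3
tcp_pos: [0.5706, 0.041, 0.0371]
tcp_rot: [2.687, 1.568, -0.063]
wrist_force: [0.3, -0.2, 6.8]
finger_gap: 0.135
```

Run:
```python
from plan import *
s,a=st()
```

```text
t 13.3 tcp [0.5706 0.041  0.0371] yang -1.179 gap 0.135 F [ 0.3 -0.2  6.8] x-axis [ 0.003 -0.    -1.   ]
```

Call:
{"fn": "jog_arm", "kwargs": {
  "rows": [
    {"gripper":0.0,"spin":0,"travel":[-0.5,0,0]},
    {"gripper":0.0,"spin":0,"travel":[0,0,0]},
    {"gripper":0.0,"spin":0,"travel":[0,-0.21,0.3]},
    {"gripper":0.0,"spin":0,"travel":[0,-0.21,0.3]},
    {"gripper":0.0,"spin":0,"travel":[0,0,0]},
    {"gripper":0.0,"spin":0,"travel":[0.25,0,0]},
    {"gripper":0.0,"spin":0,"travel":[0.25,0,0]},
    {"gripper":0.0,"spin":0,"travel":[0,0,0]},
    {"gripper":0.0,"spin":0,"travel":[0,0,0]}
  ]
}}

```text
clock: 14.42
tcp_pos: [0.5622, 0.0428, 0.0371]
tcp_rot: [2.834, 1.57, 0.085]
wrist_force: [-5.2, 0.4, 15.6]
finger_gap: 0.127
```

Run:
```python
from plan import *
s,a=st()
p,d=ctrl.camera('side'); cv2.imwrite('pics/s9.png',cv2.resize(p[160:320,300:460],None,fx=4.5,fy=3.7)[:,:,::-1])
```

```text
t 14.43 tcp [0.5622 0.0428 0.0371] yang -1.1789 gap 0.127 F [-5.2  0.4 15.6] x-axis [ 0.  0. -1.]
```

View pics/s9.png

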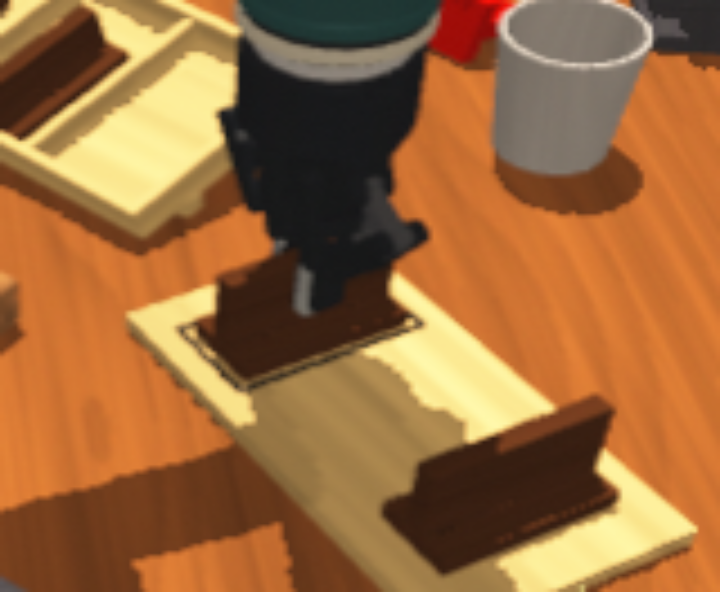

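The foot is now inside the outline with a visible margin all round (crop 200–420, 305–385). Releasing, then a check.

Call:
{"fn": "jog_arm", "kwargs": {
  "rows": [
    {"gripper":0.0,"spin":0,"travel":[-0.15,0,0]},
    {"gripper":0.3,"spin":0,"travel":[0,0,0]},
    {"gripper":0.4,"spin":0,"travel":[0,0,0]},
    {"gripper":0.5,"spin":0,"travel":[0,0,0]},
    {"gripper":0.5,"spin":0,"travel":[-3,0,0]},
    {"gripper":0.5,"spin":0,"travel":[-4,0,0]},
    {"gripper":0.6,"spin":0,"travel":[-5,0,0]},
    {"gripper":0.7,"spin":-0.17,"travel":[-2,0,0]},
    {"gripper":0.75,"spin":-0.17,"travel":[0,0,0]},
    {"gripper":0.75,"spin":-0.17,"travel":[0,0,0]},
    {"gripper":0.75,"spin":-0.17,"travel":[0,0,0]},
    {"gripper":0.75,"spin":-0.17,"travel":[0,0,0]}
  ]
}}

```text
clock: 15.98
tcp_pos: [0.5619, 0.0428, 0.177]
tcp_rot: [-1.56, 1.57, 2.83]
wrist_force: [-0.8, -0.2, 0.7]
finger_gap: 0.751
```

Run:
```python
from plan import *
from fit import *
for n in ("side",):
    p,d=ctrl.camera(n);  cv2.imwrite(f'pics/{n}10.png',cv2.resize(p[160:320,300:460],None,fx=4.5,fy=3.7)[:,:,::-1])
    P=cloud(n,d)
    q=region(P,.563,.043,.055,.066,.082); print(n,'loose top',len(q),q.mean(0).round(4),q[:,2].std().round(4),boxfit(q,.09,.012,(.563,.043,.39)))
    q=region(P,.563,.043,.06,.017,.03); print('foot',len(q),boxfit(q,.09,.044,(.563,.043,.39)))
plan([(.480,-.322,.2,.50)])
z=np.load('/tmp/top8.npz'); P=cloud('top',z['d']); 
# board edge fits from the picture
for n,f in(('top','/tmp/top8.npz'),('side','/tmp/side8.npz')):
    z=np.load(f);P=cloud(n,z['d']);q=region(P,.48,-.32,.16,.012,.032); print(n,rect(q[:,:2]), q[:,2].mean())
```

```text
side loose top 263 [0.5613 0.0401 0.0712] 0.002 (array([0.56219977, 0.04141282, 0.39954357]), array([[-44.7,  43.8],
       [ -6.6,   7. ]]))
foot 442 (array([0.5623769 , 0.03988122, 0.35308163]), array([[-44.9,  44.4],
       [-21.7,  19.9]]))
t 16.02 tcp [0.5619 0.0428 0.177 ] yang -0.3168 gap 0.752 F [-1.2 -0.1  0.6] x-axis [-0.  0. -1.]
spin first travel cm [ -2.3  -24.68  28.09] norm 37.5 spin -0.817
travel first travel cm [-2.3   3.58 37.22] norm 37.5 spin -0.817
top (array([ 0.48989264, -0.31568884]), (96.33451843261719, 313.3005676269531), 34.62331008911133) 0.020020487284456743
side (array([ 0.49983838, -0.29796204]), (185.59580993652344, 271.9564514160156), 60.95361328125) 0.019178196712526366
```

View pics/side10.png

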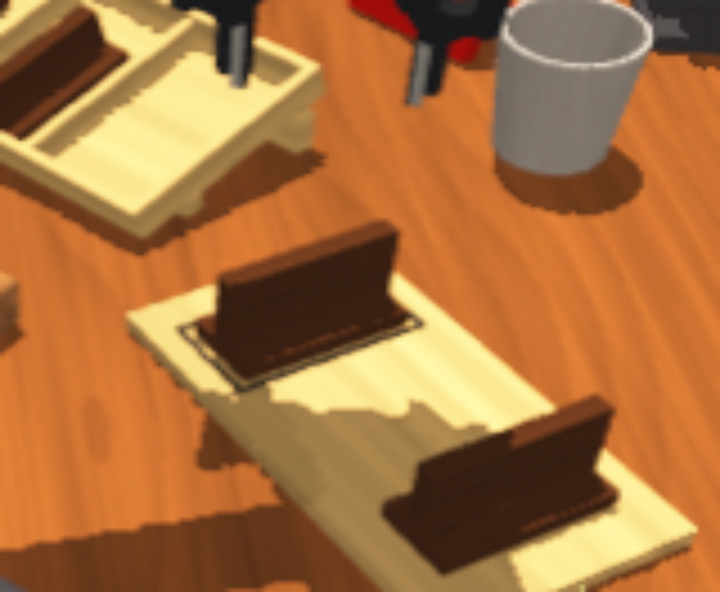

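The riser stands free inside the outline (crop 200–420, 305–385). It is about 1 mm off centre, with its top at 71 mm. The pine board is at top px (466,228), side px (360,425). The only other long piece is red, at side px (170,420), and is not meant. Moving over the board.

Call:
{"fn": "jog_arm", "kwargs": {
  "rows": [
    {"gripper":0.75,"spin":-0.164,"travel":[0,0,0]},
    {"gripper":0.75,"spin":-0.164,"travel":[0,0,0]},
    {"gripper":0.75,"spin":-0.163,"travel":[0,0,0]},
    {"gripper":0.75,"spin":-0.163,"travel":[0,0,0]},
    {"gripper":0.75,"spin":-0.163,"travel":[0,0,0]},
    {"gripper":0.75,"spin":0,"travel":[0,-4.12,4.68]},
    {"gripper":0.75,"spin":0,"travel":[0,-4.12,4.68]},
    {"gripper":0.75,"spin":0,"travel":[0,-4.12,4.68]},
    {"gripper":0.75,"spin":0,"travel":[0,-4.12,4.68]},
    {"gripper":0.75,"spin":0,"travel":[0,-4.12,4.68]},
    {"gripper":0.75,"spin":0,"travel":[0,-4.12,4.68]},
    {"gripper":0.75,"spin":0,"travel":[0,0,0]}
  ]
}}

```text
clock: 17.52
tcp_pos: [0.4746, -0.3258, 0.1771]
tcp_rot: [-0.155, 1.569, -1.245]
wrist_force: [0.4, 0.7, -0.6]
finger_gap: 0.747
```

Run:
```python
from plan import *
p,d=ctrl.camera('side'); cv2.imwrite('pics/s11.png',p[:,:,::-1])
plan([(.481,-.3236,.1,.501),(.481,-.3236,.003,.501)])
```

```text
t 17.57 tcp [ 0.4747 -0.3231  0.1768] yang 0.482 gap 0.751 F [ 0.3 -0.  -0. ] x-axis [-0.  0. -1.]
spin first travel cm [7.68 0.53 0.35] norm 7.7 spin -0.019
travel first travel cm [7.68 0.54 0.34] norm 7.7 spin -0.019
spin first travel cm [9.7 0.  0. ] norm 9.7 spin -0.0
travel first travel cm [9.7 0.  0. ] norm 9.7 spin -0.0
```

View pics/s11.png

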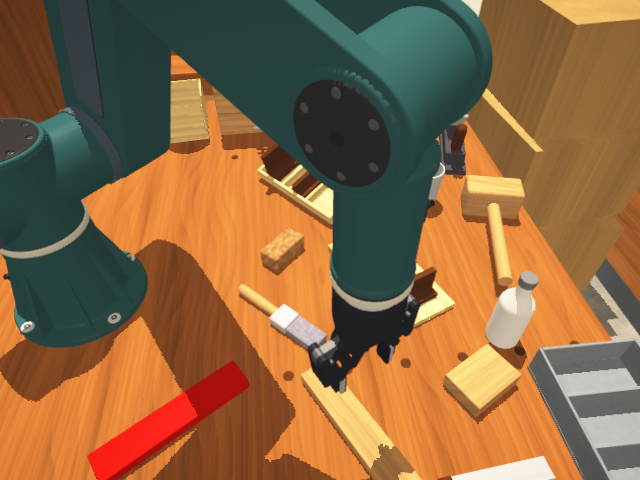

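The gripper at side px (355,350) is above the pine board, pointing at its middle. Correcting and descending.

Call:
{"fn": "jog_arm", "kwargs": {
  "rows": [
    {"gripper":0.75,"spin":-0.019,"travel":[3,0.5,0.35]},
    {"gripper":0.75,"spin":0,"travel":[4.7,0,0]},
    {"gripper":0.75,"spin":0,"travel":[4,0,0]},
    {"gripper":0.75,"spin":0,"travel":[2.5,0,0]},
    {"gripper":0.75,"spin":0,"travel":[0,0,0]},
    {"gripper":0.75,"spin":0,"travel":[0,0,0]}
  ]
}}

```text
clock: 18.32
tcp_pos: [0.4822, -0.3213, 0.036]
tcp_rot: [0.648, 1.57, -0.415]
wrist_force: [0.2, -0.1, -0.5]
finger_gap: 0.753
```

Run:
```python
from plan import *
plan([(.481,-.3236,.003,.501)])
p,d=ctrl.camera('side'); cv2.imwrite('pics/s12.png',cv2.resize(p[280:,220:480],None,fx=3,fy=2.9)[:,:,::-1])
```

```text
t 18.32 tcp [ 0.4822 -0.3213  0.036 ] yang 0.5074 gap 0.753 F [ 0.2 -0.1 -0.5] x-axis [ 0.001 -0.    -1.   ]
spin first travel cm [ 3.3  -0.21  0.14] norm 3.3 spin 0.006
travel first travel cm [ 3.3  -0.21  0.14] norm 3.3 spin 0.006
```

View pics/s12.png

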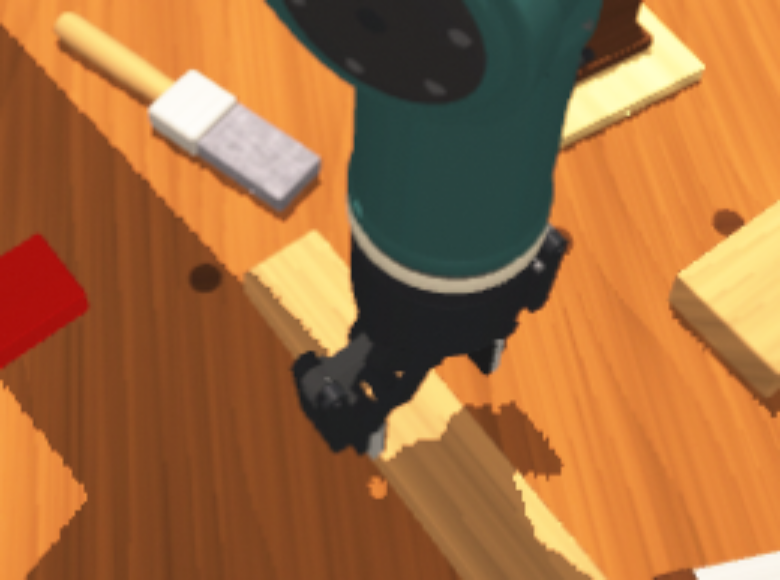

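Call:
{"fn": "jog_arm", "kwargs": {
  "rows": [
    {"gripper":0.75,"spin":0.006,"travel":[0.8,-0.2,0.14]},
    {"gripper":0.75,"spin":0,"travel":[1.0,0,0]},
    {"gripper":0.75,"spin":0,"travel":[0,0,0]}
  ]
}}

```text
clock: 18.75
tcp_pos: [0.4796, -0.3236, 0.0163]
tcp_rot: [-2.833, 1.569, 2.38]
wrist_force: [-0.4, -0.0, 0.0]
finger_gap: 0.752
```

Call:
{"fn": "jog_arm", "kwargs": {
  "rows": [
    {"gripper":0.75,"spin":0,"travel":[0.8,0,0]},
    {"gripper":0.75,"spin":0,"travel":[0.6,0,0]},
    {"gripper":0.75,"spin":0,"travel":[0,0,0]}
  ]
}}

```text
clock: 19.12
tcp_pos: [0.4799, -0.3237, 0.0024]
tcp_rot: [-2.847, 1.569, 2.366]
wrist_force: [-0.3, 0.1, -0.1]
finger_gap: 0.75
```

Call:
{"fn": "jog_arm", "kwargs": {
  "rows": [
    {"gripper":0.55,"spin":0,"travel":[0,0,0]},
    {"gripper":0.4,"spin":0,"travel":[0,0,0]},
    {"gripper":0.4,"spin":0,"travel":[0,0,0]},
    {"gripper":0.4,"spin":0,"travel":[0,0,0]},
    {"gripper":0.4,"spin":0,"travel":[0,0,0]}
  ],
  "squeeze": 40
}}

```text
clock: 19.75
tcp_pos: [0.4805, -0.3242, 0.0033]
tcp_rot: [0.593, 1.57, -0.477]
wrist_force: [-0.5, 0.6, 1.4]
finger_gap: 0.574
```

Call:
{"fn": "jog_arm", "kwargs": {
  "rows": [
    {"gripper":0.4,"spin":0,"travel":[-1,0,0]},
    {"gripper":0.4,"spin":0,"travel":[-3,0,0]},
    {"gripper":0.4,"spin":0,"travel":[-4,0,0]},
    {"gripper":0.4,"spin":0,"travel":[-4,0,0]},
    {"gripper":0.4,"spin":0,"travel":[-4,0,0]},
    {"gripper":0.4,"spin":0,"travel":[0,0,0]},
    {"gripper":0.4,"spin":0,"travel":[0,0,0]}
  ]
}}

```text
clock: 20.62
tcp_pos: [0.4798, -0.3236, 0.1628]
tcp_rot: [-2.884, 1.57, 2.329]
wrist_force: [-0.5, -0.7, -1.9]
finger_gap: 0.573
```

Run:
```python
from plan import *
plan([(.592,-.0265,.16,.392),(.592,-.0265,.0764,.392)])
p,d=ctrl.camera('side'); cv2.imwrite('pics/s13.png',p[:,:,::-1])
```

```text
t 20.62 tcp [ 0.4798 -0.3236  0.1628] yang 0.501 gap 0.573 F [-0.5 -0.7 -1.9] x-axis [-0.001  0.001 -1.   ]
spin first travel cm [  0.28  21.72 -23.17] norm 31.8 spin 0.109
travel first travel cm [  0.28  24.11 -20.67] norm 31.8 spin 0.109
spin first travel cm [8.36 0.   0.  ] norm 8.4 spin -0.0
travel first travel cm [8.36 0.   0.  ] norm 8.4 spin -0.0
```

View pics/s13.png

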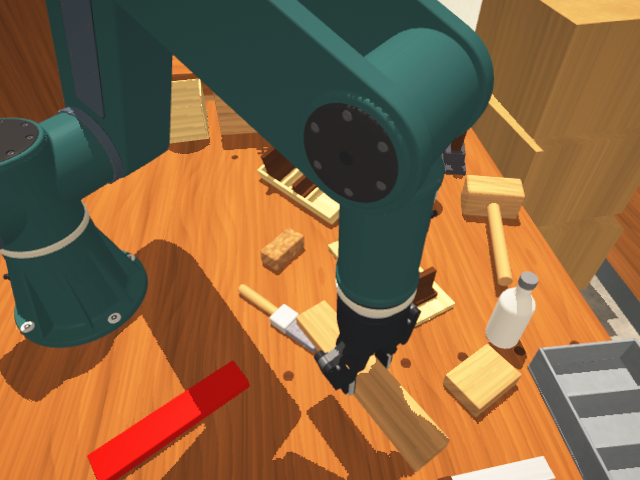

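The board is gripped flat at its middle (side px 375,385). Carrying it over the panel.

Call:
{"fn": "jog_arm", "kwargs": {
  "rows": [
    {"gripper":0.4,"spin":0.109,"travel":[0,0,0]},
    {"gripper":0.4,"spin":0,"travel":[0,2.1,-2.2]},
    {"gripper":0.4,"spin":0,"travel":[0,3.5,-3.8]},
    {"gripper":0.4,"spin":0,"travel":[0,3.5,-3.8]},
    {"gripper":0.4,"spin":0,"travel":[0,3.5,-3.8]},
    {"gripper":0.4,"spin":0,"travel":[0,3.5,-3.8]},
    {"gripper":0.4,"spin":0,"travel":[0,3.5,-3.8]},
    {"gripper":0.4,"spin":0,"travel":[0,2.1,-2.0]},
    {"gripper":0.4,"spin":0,"travel":[0,0,0]},
    {"gripper":0.4,"spin":0,"travel":[0,0,0]}
  ]
}}

```text
clock: 21.92
tcp_pos: [0.5911, -0.0271, 0.1618]
tcp_rot: [-1.97, 1.568, 3.135]
wrist_force: [-0.4, -0.0, -0.7]
finger_gap: 0.577
```

```bash
cat > bc.py <<'E'
from plan import *
from fit import *
import sys
z=float(sys.argv[1]) # expected top z
plan([(.592,-.0265,.0764,.392)])
for n in ("side","top"):
    p,d=ctrl.camera(n); P=cloud(n,d); np.savez(f'/tmp/{n}_{sys.argv[2]}.npz',p=p,d=d)
    cv2.imwrite(f'pics/{n}_{sys.argv[2]}.png',cv2.resize(p[130:370,280:520],None,fx=3,fy=2.5)[:,:,::-1] if n=='side' else p[:,:,::-1])
    hsv=cv2.cvtColor(p,cv2.COLOR_RGB2HSV)
    m=(np.hypot(P[...,0]-.592,P[...,1]+.0265)<.17)&(abs(P[...,2]-z)<.008)&(p.min(2)>45)&(p[...,0]>100)
    q=P[m]; v,e=boxfit(q,.24,.05,(.592,-.0265,-1.179)); print(n,len(q),q[:,2].mean().round(4),v.round(4),e.tolist())
    # plane tilt in panel axes
    A=np.c_[q[:,:2]-v[:2],np.ones(len(q))]; k=np.linalg.lstsq(A,q[:,2],rcond=None)[0]
    print('slope along,across',k[:2]@[np.cos(v[2]),np.sin(v[2])],k[:2]@[-np.sin(v[2]),np.cos(v[2])])
E
python3 bc.py .176 14
```

```text
t 21.93 tcp [ 0.5911 -0.0271  0.1618] yang 0.3924 gap 0.577 F [-0.4 -0.  -0.7] x-axis [-0.003  0.    -1.   ]
spin first travel cm [ 8.54  0.1  -0.02] norm 8.5 spin 0.0
travel first travel cm [ 8.54  0.1  -0.02] norm 8.5 spin 0.0
side 2292 0.1776 [ 0.5893 -0.028  -1.1701] [[-116.8, 119.2], [-25.1, 25.3]]
slope along,across -0.0034469512188416373 0.05803367183937311
top 860 0.1786 [ 0.5922 -0.0277 -1.1945] [[-119.1, 119.7], [-24.8, 24.8]]
slope along,across 0.0032153156251185015 0.013917004879167768
```

View pics/side_14.png

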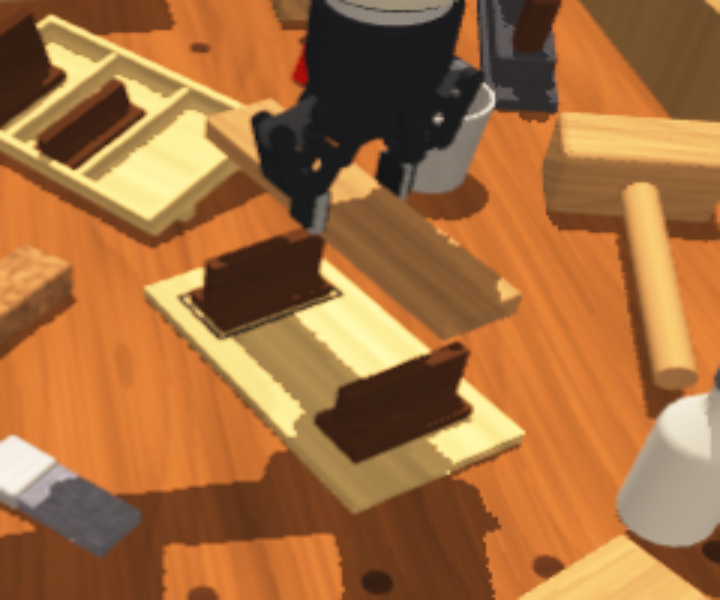

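View pics/top_14.png

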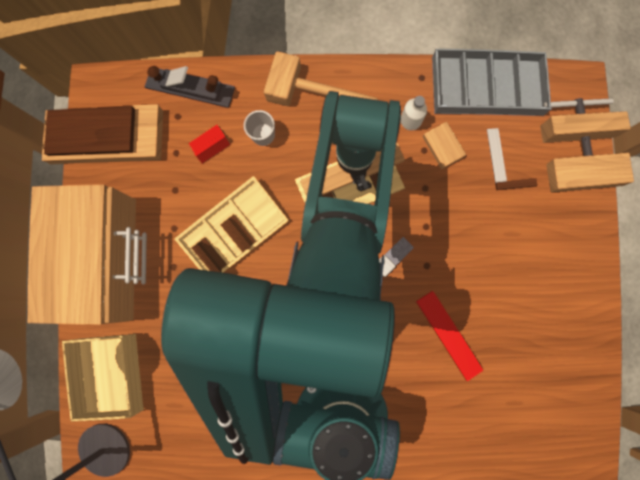

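The board (crop 210–520, 105–335) is level and lined up with the panel, about 1.5 mm off in each direction. I'll correct that while lowering.

Call:
{"fn": "jog_arm", "kwargs": {
  "rows": [
    {"gripper":0.4,"spin":0,"travel":[2,0.13,-0.13]},
    {"gripper":0.4,"spin":0,"travel":[2,0,0]},
    {"gripper":0.4,"spin":0,"travel":[2,0,0]},
    {"gripper":0.4,"spin":0,"travel":[1.4,0,0]},
    {"gripper":0.4,"spin":0,"travel":[0,0,0]},
    {"gripper":0.4,"spin":0,"travel":[0,0,0]}
  ]
}}

```text
clock: 22.78
tcp_pos: [0.5934, -0.0255, 0.0897]
tcp_rot: [1.126, 1.57, -0.053]
wrist_force: [-0.5, -0.4, -0.8]
finger_gap: 0.574
```

```bash
python3 bc.py .104 15
```

```text
t 22.77 tcp [ 0.5934 -0.0255  0.0897] yang 0.3915 gap 0.574 F [-0.5 -0.4 -0.8] x-axis [ 0.001 -0.    -1.   ]
spin first travel cm [ 1.33 -0.17  0.04] norm 1.3 spin -0.0
travel first travel cm [ 1.33 -0.17  0.04] norm 1.3 spin -0.0
side 2129 0.1057 [ 0.5922 -0.0256 -1.1758] [[-116.6, 119.5], [-25.1, 25.2]]
slope along,across -0.0023637689514469915 0.04700025853609044
top 655 0.1064 [ 0.5944 -0.0255 -1.212 ] [[-119.4, 118.5], [-24.1, 24.0]]
slope along,across -0.002017731227867285 0.00428317512555702
```

View pics/side_15.png

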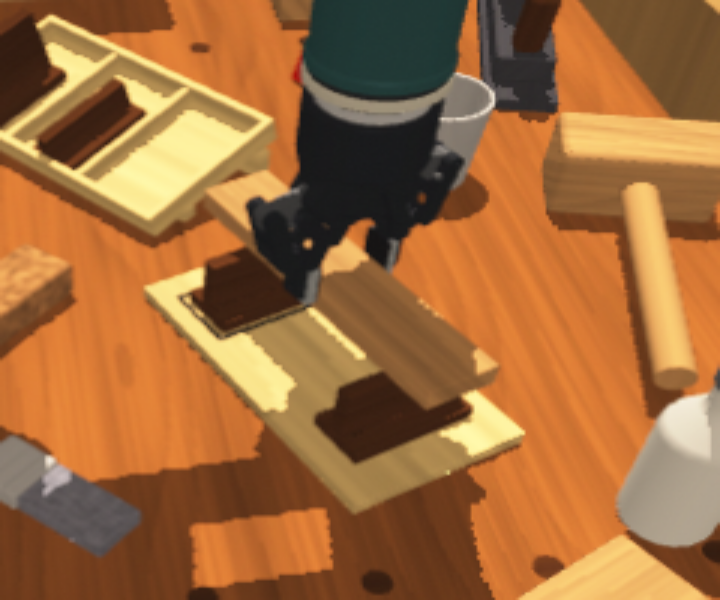

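Call:
{"fn": "jog_arm", "kwargs": {
  "rows": [
    {"gripper":0.4,"spin":0,"travel":[0.5,-0.13,-0.02]},
    {"gripper":0.4,"spin":0,"travel":[0.5,0,0]},
    {"gripper":0.4,"spin":0,"travel":[0.25,0,0]},
    {"gripper":0.4,"spin":0,"travel":[0,0,0]}
  ]
}}

```text
clock: 23.38
tcp_pos: [0.5915, -0.0253, 0.0763]
tcp_rot: [-2.218, 1.57, 2.886]
wrist_force: [0.1, 0.1, -0.5]
finger_gap: 0.573
```

Call:
{"fn": "jog_arm", "kwargs": {
  "rows": [
    {"gripper":0.4,"spin":0,"travel":[0.12,0,0]},
    {"gripper":0.4,"spin":0,"travel":[0,0,0]}
  ]
}}

```text
clock: 23.62
tcp_pos: [0.5917, -0.0254, 0.0755]
tcp_rot: [2.827, 1.571, 1.649]
wrist_force: [0.9, 0.5, -1.9]
finger_gap: 0.573
```

Call:
{"fn": "jog_arm", "kwargs": {
  "rows": [
    {"gripper":0.4,"spin":0,"travel":[0.1,0,0]},
    {"gripper":0.4,"spin":0,"travel":[0,0,0]},
    {"gripper":0.4,"spin":0,"travel":[0,0,0]}
  ]
}}

```text
clock: 24.0
tcp_pos: [0.5918, -0.0254, 0.0753]
tcp_rot: [1.169, 1.57, -0.01]
wrist_force: [-1.8, 0.6, 5.0]
finger_gap: 0.572
```

```bash
python3 bc.py .092 16
```

```text
t 24.0 tcp [ 0.5918 -0.0254  0.0753] yang 0.392 gap 0.572 F [-1.8  0.6  5. ] x-axis [ 0. -0. -1.]
spin first travel cm [-0.11 -0.02  0.11] norm 0.2 spin -0.0
travel first travel cm [-0.11 -0.02  0.11] norm 0.2 spin -0.0
side 2010 0.0916 [ 0.5903 -0.0257 -1.1758] [[-117.0, 119.2], [-24.9, 25.1]]
slope along,across -0.0020507582180067587 0.029990551824448573
top 608 0.0923 [ 0.5931 -0.025  -1.2046] [[-119.1, 118.7], [-24.0, 23.6]]
slope along,across -1.5813343582516268e-05 -0.011403761576378804
```

View pics/side_16.png

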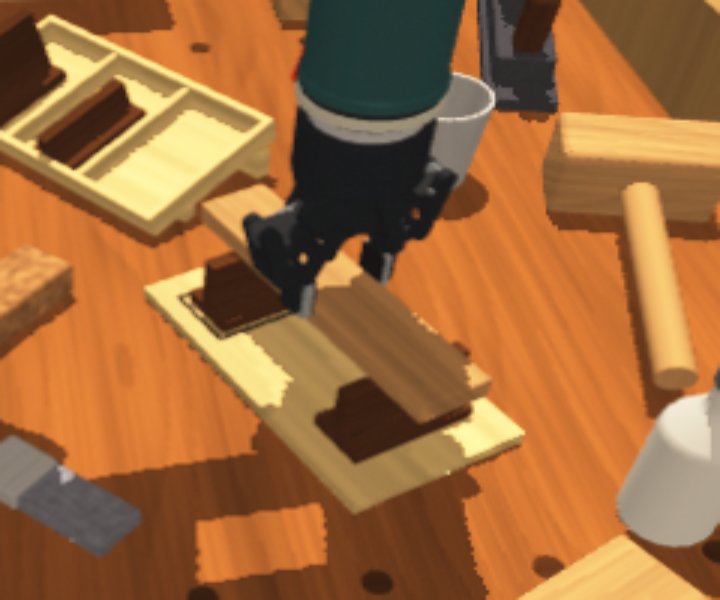

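The board rests on both risers (5 N, level, within 1–2 mm). Releasing and retracting.

Call:
{"fn": "jog_arm", "kwargs": {
  "rows": [
    {"gripper":0.62,"spin":0,"travel":[0,0,0]},
    {"gripper":0.7,"spin":0,"travel":[0,0,0]},
    {"gripper":0.8,"spin":0,"travel":[0,0,0]},
    {"gripper":0.8,"spin":0,"travel":[0,0,0]},
    {"gripper":0.8,"spin":0,"travel":[-1.5,0,0]},
    {"gripper":0.8,"spin":0,"travel":[-3,0,0]},
    {"gripper":0.8,"spin":0,"travel":[-4,0,0]},
    {"gripper":0.8,"spin":0,"travel":[-5,0,0]},
    {"gripper":0.8,"spin":0,"travel":[-3,-4,0]},
    {"gripper":0.8,"spin":0,"travel":[0,-4,4]},
    {"gripper":0.8,"spin":0,"travel":[0,0,5]},
    {"gripper":0.8,"spin":0,"travel":[0,0,5]}
  ]
}}

```text
clock: 25.6
tcp_pos: [0.5714, -0.1867, 0.2413]
tcp_rot: [0.878, 1.569, -0.3]
wrist_force: [0.8, 0.8, -0.2]
finger_gap: 0.802
```

Call:
{"fn": "jog_arm", "kwargs": {
  "rows": [
    {"gripper":0.8,"spin":0,"travel":[0,0,5]},
    {"gripper":0.8,"spin":0,"travel":[0,0,5]},
    {"gripper":0.8,"spin":0,"travel":[0,0,5]},
    {"gripper":0.8,"spin":0,"travel":[0,0,0]},
    {"gripper":0.8,"spin":0,"travel":[0,0,0]}
  ]
}}

```text
clock: 26.22
tcp_pos: [0.6281, -0.3235, 0.2398]
tcp_rot: [-3.095, 1.57, 2.009]
wrist_force: [0.1, -0.5, -0.1]
finger_gap: 0.801
```

```bash
python3 bc.py .092 17
python3 - <<'E'
from fit import *
z=np.load('/tmp/top_17.npz');P=cloud('top',z['d']);q=region(P,.592,-.0265,.17,.0075,.016);print('panel',len(q),boxfit(q,.25,.13,(.592,-.0265,-1.179)))
p=z['p'];cv2.imwrite('pics/top_17c.png',cv2.resize(p[110:260,160:440],None,fx=2.8,fy=2.8,interpolation=cv2.INTER_CUBIC)[:,:,::-1])
E
```

```text
t 26.23 tcp [ 0.6281 -0.3235  0.2398] yang 0.3916 gap 0.801 F [ 0.1 -0.5 -0.1] x-axis [-0.     0.001 -1.   ]
spin first travel cm [ 16.34   8.01 -28.83] norm 34.1 spin -0.0
travel first travel cm [ 16.34   8.   -28.83] norm 34.1 spin -0.0
side 2734 0.0916 [ 0.5911 -0.0255 -1.1782] [[-116.0, 119.1], [-24.8, 24.5]]
slope along,across -0.001607791425578491 0.03235134072110708
top 2017 0.0921 [ 0.5934 -0.0253 -1.1848] [[-118.0, 117.5], [-24.9, 25.0]]
slope along,across 0.0006589418180951912 0.0035657187723065957
panel 1533 (array([ 0.59361416, -0.02583734, -1.18075301]), array([[-125.1,  125.5],
       [ -64.6,  129.6]]))
```

View pics/side_17.png

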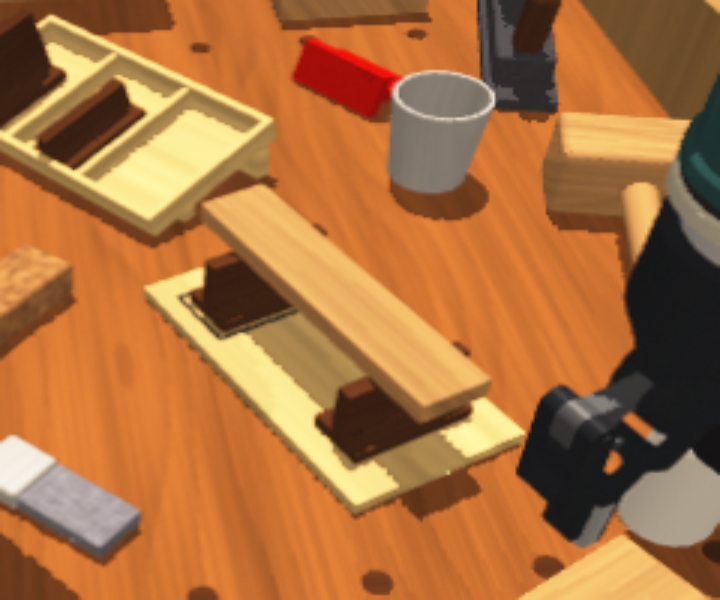

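View pics/top_17c.png

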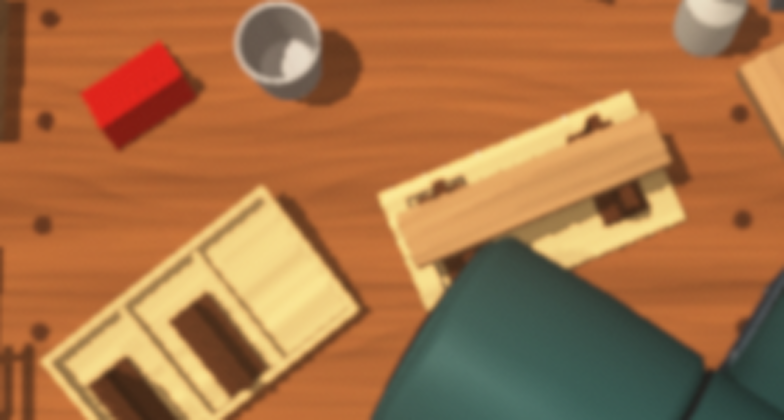

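The board lies level on both risers, about 1 mm off centre and within 0.3° of square. The low and tall risers are in their compartments, and the gripper is clear. Handing in.

```bash
python3 -c "
from workcell import ctrl
print(ctrl.job_done(), ctrl.sense()['clock'])"
```

```text
the job is handed in; nothing more can be done
the job is handed in; nothing more can be done
```

The 60 mm riser now stands on its foot inside the outline, and the board lies flat across both risers, with the arm clear of everything. I handed the job in about 26 s into the 58 s allowed; no verdict is reported.

- **Riser:** I took it from the right-hand compartment. My first placing was about 6 mm off along the panel and 4 mm across, on the outline's edges. I gripped it again and moved it. It then measured about 1 mm off centre, with its top at 71 mm.
- **Board:** the last check put it about 1 mm off the panel's centre and within about 0.3° of square, with its top at 92 mm and level along its length. The side camera showed a slope of about 0.03 across the board. The top camera showed only 0.004, and the board looks flat in the pictures, so I put that down to the side camera.
- **Camera disagreement:** the two cameras differed by about 2 mm in absolute position, so I compared the board and the panel within each camera.
- **Everything else:** I did not touch the low and tall risers or the red look-alikes. One move call was refused for a missing spin value; nothing moved, and I sent it again.

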